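# Check stone slabs with the bench gauge and its hand probe

### The job

Turn the gauge's dial from 0 to the number shown by the dots on the steel reference block that lies on the black mat, then take the probe and press its sprung tip gently on that block's round target, leaving the other two blocks alone. Next, with the dial still set, press the tip on the target of every stone slab on the bench, from the longest slab to the shortest, and last on the block on the mat again, each press held for about two seconds with the tip a few millimetres in. Then put the probe fully back in its holder, turn the dial back to 0, and leave the slabs flat, the block on its mat and the bottle, cup and tool case where they stand.

Things in the scene. Friction and masses are not known exactly. Their poses are not given: they have to be found in the camera images.
- dial_grip (a point): on the axis of the dial amid the top of the gauge (fixed white box 160 x 140 x 60 mm, marks on the robot's side), 91 mm above the bench at grip height. The grip is a grey bar 56 long (point x), 16 wide (y), from 18 mm below to 14 mm above this point, on a disc of 62 mm diameter. +x points to the white pointer line; the point turns with the dial (joint grows = yaw falls).
- range_dial (a joint): angle of the gauge's detented dial, rad, clockwise from above: 0 at the mark without dots (off), 0.5 at one dot (number 1), 1.0 at two dots (2), 1.5 at three dots (3); end stops at -0.06 and 1.56. It clicks into the nearest number when let go; turning takes under 0.15 N m.
- holder_top (a point): middle of the mouth of the upright 30 mm square hole, right through, in the fixed aluminium probe holder (70 x 70 x 80 mm high); 80 mm above the bench. A thin rubber skirt of 90 x 90 mm lies around its foot; the point's x and y run along the holder's sides.
- probe: hand probe, 160 g, upright in the holder at the start. Origin on its axis, at the underside of its steel collar (50 mm diameter, 8 thick), which rests on the holder's top; z up. Black square handle 26 x 26 mm (sides along x, y) from 8 to 76 mm above the origin; below the origin a shaft 22 mm in diameter, 40 long, then a cone and the sprung tip, ending 70 mm below.
- probe_tip (a point): end of the sprung tip of the probe (round, 9 mm diameter), 70 mm below the probe origin when not pressed
- plunger (a joint): how far the sprung tip is pushed into the probe, m: 0 free, 0.012 fully in; about 0.5 N to start, 500 N/m. A press counts from 1.5 N, so push it in by 0.004 to 0.009.
- mat: thin black rubber mat 90 (x) x 120 (y) mm, 2 mm high, fixed, at rest on the bench; origin at its centre. Exactly one reference block lies on it at the start, the other two lie clear of it to its left or right.
- ref1: steel reference block 50 (x) x 90 (y) x 20 mm high, 650 g, loose, with 1 black dot (13 mm) at its +y end: its number is 1. Origin on its top at the centre of its round target (24 mm, white with black rim and black centre), 20 mm above its foot; the middle of the block is 27 mm away towards +y.
- ref2: steel reference block 50 (x) x 90 (y) x 20 mm high, 650 g, loose, with 2 black dots (13 mm) at its +y end: its number is 2. Origin on its top at the centre of its round target (24 mm, white with black rim and black centre), 20 mm above its foot; the middle of the block is 27 mm away towards +y.
- ref3: steel reference block 50 (x) x 90 (y) x 20 mm high, 650 g, loose, with 3 black dots (13 mm) at its +y end: its number is 3. Origin on its top at the centre of its round target (24 mm, white with black rim and black centre), 20 mm above its foot; the middle of the block is 27 mm away towards +y.
- slab1: longest of the brown stone slabs, loose, 130 (x) x 50 (y) x 30 mm high; may be absent. Origin on its top at the centre of its round target (24 mm, white with black rim and black centre), 30 mm above its foot; the middle of the slab is 43 mm away towards -x.
- slab2: second longest of the brown stone slabs, loose, 108 (x) x 50 (y) x 26 mm high; may be absent. Origin on its top at the centre of its round target (24 mm, white with black rim and black centre), 26 mm above its foot; the middle of the slab is 32 mm away towards -x.
- slab3: third longest of the brown stone slabs, loose, 86 (x) x 50 (y) x 22 mm high; may be absent. Origin on its top at the centre of its round target (24 mm, white with black rim and black centre), 22 mm above its foot; the middle of the slab is 21 mm away towards -x.
- slab4: shortest of the brown stone slabs, loose, 64 (x) x 50 (y) x 18 mm high; may be absent. Origin on its top at the centre of its round target (24 mm, white with black rim and black centre), 18 mm above its foot; the middle of the slab is 10 mm away towards -x.
- bottle: bystander: water bottle, 60 mm diameter, 190 mm high, origin under its centre
- cup: bystander: white plastic cup, 70 mm diameter, 80 mm high
- toolcase: bystander: black and yellow tool case, 124 x 204 x 75 mm high
Not all that is in view belongs to the job. What is shaped like the slab4 but blue is not meant.

How it is judged:
By the outcome, as a careful person would: the job done as asked, in the order asked, and still so for the second after the job is handed in, with the robot touching nothing.
Of slab1, slab2, slab3, slab4 only 2 to 4 are there at a start; the rules pass over those that are not, and their reading is None.
At some moment in a run one of slab1, slab2, slab3, slab4 may be knocked a few centimetres aside while the robot is not near it.
It also fails if it takes over 210 s, if anything falls off the work surface, if the arm or the gripper's body presses on something with over 40 N, if the wrist force passes 120 N, or if a joint passes its speed limit or range.

### The arm

A 7-joint arm with a two-finger parallel gripper is mounted at the origin on the work surface. World frame = base frame: x ahead of the robot, y to its left, z up, the work surface at z = 0. Lengths are in m, angles in rad, forces in N, time in s.
With the tool pointing down it reaches from about 0.425 to 0.925 m from the base axis. Payload 6.8 kg.
Tool frame: the origin (TCP) lies on the centre line of the jaws, within the pads' length; the fingertips stand bot.finger_overhang ahead of it and the grasp point (between the pads) lies 3 mm ahead of it (bot.finger_overhang is the distance from the TCP to the fingertips, in m); z points along the fingers, y is the direction in which the jaws open and shut (so a half turn about z gives the same grasp; the last joint's range is limited). The gripper opens to 85 mm and grips with 20 to 120 N. Pads are 22 mm wide; open, the fingers measure 114 mm over their backs; the gripper's body (76 mm by 85 mm) begins 54 mm behind the grasp point. The pads swing forward as they close: fully open they stand 13 mm farther back than shut.
Start: joints at [-1.319, 0.477, 0.022, 1.555, -0.011, 1.109, -0.083], TCP at [0.238, 0.632, 0.253] pointing down, gripper open.
Joint ranges: [-2.96, 2.96], [-0.34, 2.1], [-1.41, 1.46], [0.24, 2.44], [-1.37, 4.51], [0.17, 1.92], [-2.96, 2.96]. Speed limits (rad/s): [2.39, 2.39, 3.14, 3.14, 3.14, 3.14, 3.14].

### API

Orientations are given as a unit quaternion [w, x, y, z].
In Python, from station import bot gives the robot as it stands.
- The arm moves only by the tool drive_tool, never from a script. Its argument "increments" is text: rows parted by semicolons, each of 4 numbers parted by spaces: the shift along the world's x, y, z in m, then the turn about the world's z in rad. In form: tx ty tz spin; .... A call has 1 to 12 rows; each row shifts and turns the commanded pose from where the row before left it; what a row does not reach is not made up. A row lasts 1/12 s, in which the tool goes at most 41.7 mm and 7.16 degrees, less where a joint would pass 70% of its speed; a pose out of reach is approached as far as the arm can. A call is refused whole if a number of a shift passes 0.0417 or a number of a turn 0.125, either way. A call with a gripper value outside its range is refused whole. "grip" is the opening, from 0 (shut) to 1 (fully open), set as the call begins (left out, the last holds). The fingers move at their own pace and stop on an object; "squeeze" is the grip in N (left out, the last holds). Time passes only in rows, so rows that do not move let the fingers close. It gives the time, the measured TCP pose, the force and the opening at its end, in the units of the state.
- bot.get_obs(): the state, without advancing time (a new reading comes with each control period).
- bot.read_camera(name): name is "scene" or "top" or "wrist"; returns the picture (384x512x3 uint8, red, green, blue); there is no depth.
- bot.calibration(name): a dict with "fx", "fy", "cx", "cy" (pixels), "distortion" ([k1, k2, p1, p2, k3] as OpenCV has them; the pictures are not rectified), "camera_from_world" (4x4, takes a point from world to camera coordinates). Camera axes: x right, y down, z forward; pixel columns grow to the right and rows downward; lengths in m; the calibration is good to about 2 mm. A picture is of the moment at which its call begins: read the wrist's pose just before it. calibration takes no time and is no camera call; for the wrist camera it gives the pose at the moment of the call.
- bot.hand_in(): hands the job in, once; it reports no verdict.
The state is a dict: "t": time; "q": joint angles; "joint_vel": joint speeds; "joint_torque": joint torques, N m; "eef_pos": TCP position; "tool_rot": TCP orientation; "contact_force": force on the tool from outside, world axes, zero at the start; "torque": the same for the moment, N m; "gripper_width": opening from 0.0 (shut) to 1.0 (fully open).
Only numpy, scipy, OpenCV 4.12 (cv2) and the standard library are available. Lean on these libraries where they do the work, as an engineer would, in place of code of your own. Each camera call takes 0.05 s, during which the arm holds its last target.

## Working session

There is one attempt and no reset: what is moved stays moved. The work goes in short steps, Python scripts to look and compute and a tool call to move; the robot and the scene stay as the last step left them, time stands still between calls to the robot, and variables do not carry over. Pictures are saved under pics/ and viewed, and the job is handed in when it is done.

Besides the shell and the picture viewer there is one more tool, called by a JSON object that holds its "name" and its "arguments". drive_tool: Moves the arm, as the interface text tells. Its arguments: {"type":"object","properties":{"increments":{"type":"string"},"grip":{"type":"number"},"squeeze":{"type":"number"}},"required":["increments"]}

```bash
mkdir -p pics; ls
cat > h.py <<'E'
import numpy as np, cv2
from station import bot
def cal(n):
    c=bot.calibration(n); K=np.array([[c['fx'],0,c['cx']],[0,c['fy'],c['cy']],[0,0,1.]]); return K,np.array(c['distortion'],float),np.array(c['camera_from_world'])
def pix2w(n,uv,z,C=None):
    K,d,T=C or cal(n)
    p=cv2.undistortPoints(np.array(uv,float).reshape(-1,1,2),K,d).reshape(-1,2)
    R=T[:3,:3];t=T[:3,3];o=-R.T@t
    r=np.c_[p,np.ones(len(p))]@R
    s=(z-o[2])/r[:,2]
    return o+r*s[:,None]
def w2pix(n,P,C=None):
    K,d,T=C or cal(n)
    return cv2.projectPoints(np.array(P,float).reshape(-1,1,3),cv2.Rodrigues(T[:3,:3])[0],T[:3,3],K,d)[0].reshape(-1,2)
def save(im,name): cv2.imwrite('pics/'+name,im[:,:,::-1])
def crop(im,u0,v0,u1,v1,k,name): 
    save(cv2.resize(im[v0:v1,u0:u1],None,fx=k,fy=k,interpolation=cv2.INTER_CUBIC),name)
E
python3 - <<'E'
from h import *
o=bot.get_obs();print({k:np.round(v,3) for k,v in o.items()},bot.finger_overhang)
for n in ['top','scene','wrist']:
    C=cal(n); im=bot.read_camera(n); np.save('pics/'+n+'0.npy',im); save(im,n+'0.png'); print(n,C[0].round(1).tolist(),(-C[2][:3,:3].T@C[2][:3,3]).round(3))
E
```

```text
pics
{'t': np.float64(0.0), 'q': array([-1.319,  0.478,  0.022,  1.556, -0.011,  1.109, -0.083]), 'joint_vel': array([ 0.   , -0.001, -0.   ,  0.001, -0.   , -0.003,  0.001]), 'joint_torque': array([ 0.0000e+00, -5.9645e+01,  1.6080e+00, -2.8120e+01,  1.3000e-02,
        9.0000e-03,  0.0000e+00]), 'eef_pos': array([0.237, 0.631, 0.252]), 'tool_rot': array([-0.   ,  0.179,  0.984, -0.001]), 'contact_force': array([-0.138,  0.579,  0.399]), 'torque': array([0.049, 0.007, 0.028]), 'gripper_width': np.float64(0.997)} 0.022
top [[393.4, 0.0, 250.1], [0.0, 393.4, 193.3], [0.0, 0.0, 1.0]] [0.426 0.007 1.133]
scene [[372.1, 0.0, 253.2], [0.0, 372.1, 189.3], [0.0, 0.0, 1.0]] [ 1.42  -0.104  0.781]
wrist [[276.3, 0.0, 263.4], [0.0, 276.3, 194.0], [0.0, 0.0, 1.0]] [0.171 0.657 0.372]
```

View pics/top0.png

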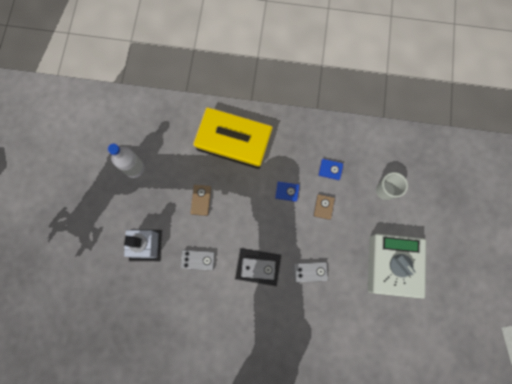

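View pics/scene0.png

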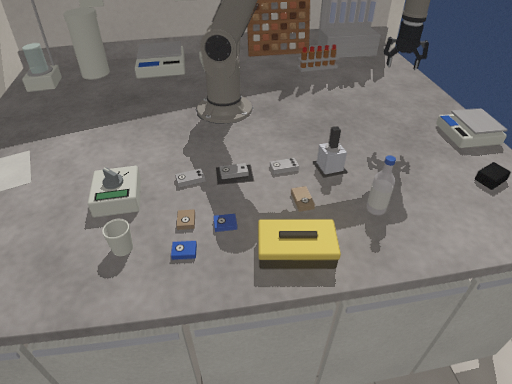

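View pics/wrist0.png

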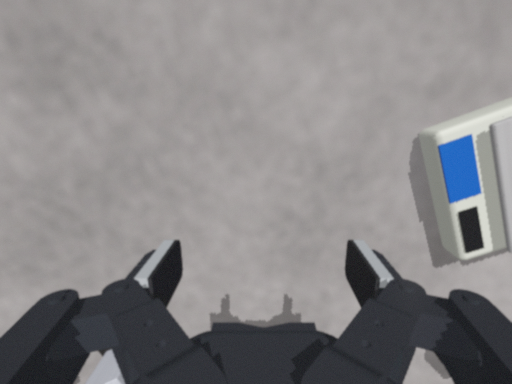

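Top view: the mat is at (258,267) with a block on it. Other blocks are at (198,260) and (312,272). Brown slabs are at (201,200) and (325,207), blue decoys at (288,191) and (331,169). The gauge is at (400,265) and the holder at (140,243). Next I crop in closer.

Run:
```python
from h import *
im=np.load('pics/top0.npy')
crop(im,100,150,260,290,5,'c1.png'); crop(im,230,150,350,290,4,'c1b.png');crop(im,310,150,440,310,4,'c2.png')
im=np.load('pics/scene0.npy'); crop(im,80,120,400,260,2.5,'c3.png')
C=cal('top')
for n,uv,z in [('mat',(258,267),0.02),('brownL',(201,200),.025),('brownR',(325,207),.02),('gauge',(401,265),.091),('holder',(140,243),.08),('bottle',(114,149),.19)]:
    print(n,pix2w('top',uv,z,C).round(3))
```

```text
mat [[ 0.448 -0.012  0.02 ]]
brownL [[0.612 0.175 0.025]]
brownR [[ 0.642 -0.179  0.02 ]]
gauge [[ 0.503 -0.379  0.091]]
holder [[0.466 0.309 0.08 ]]
bottle [[0.683 0.387 0.19 ]]
```

View pics/c1.png

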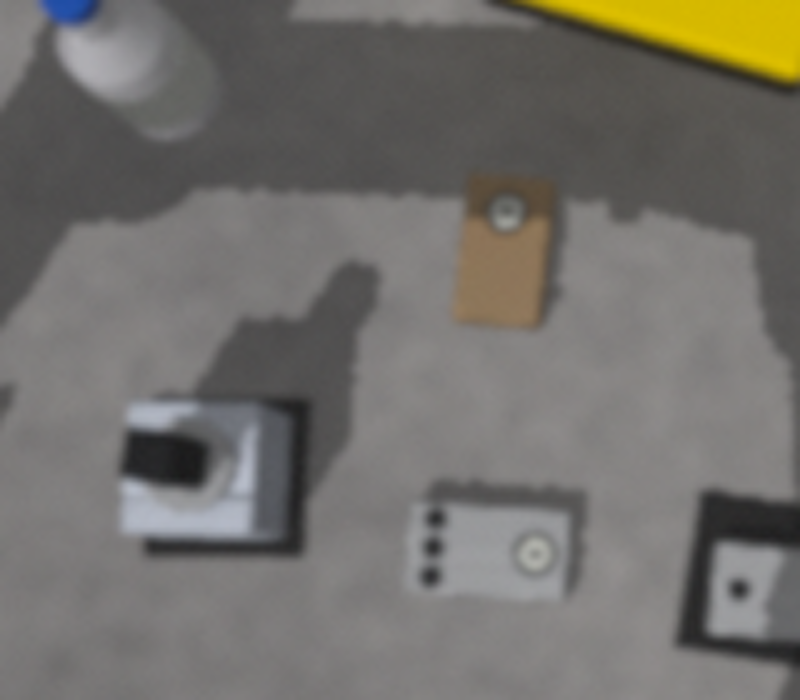

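View pics/c1b.png

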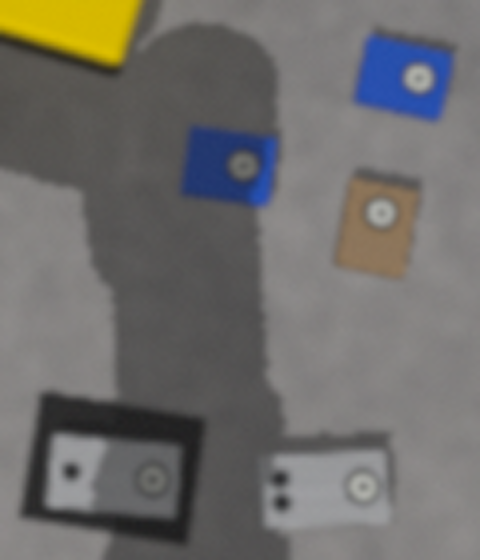

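View pics/c2.png

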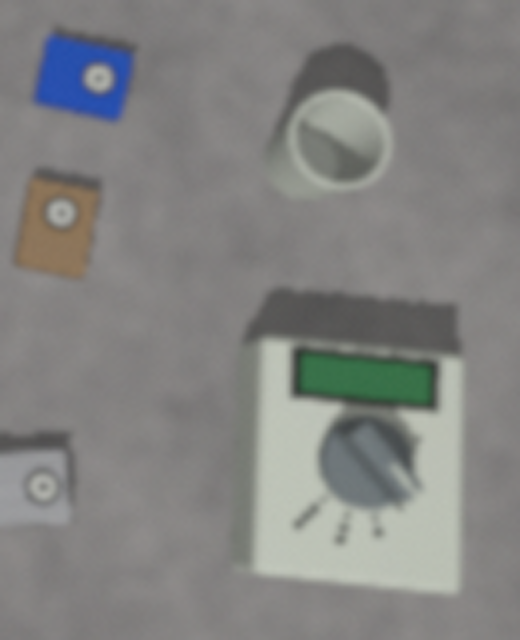

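View pics/c3.png

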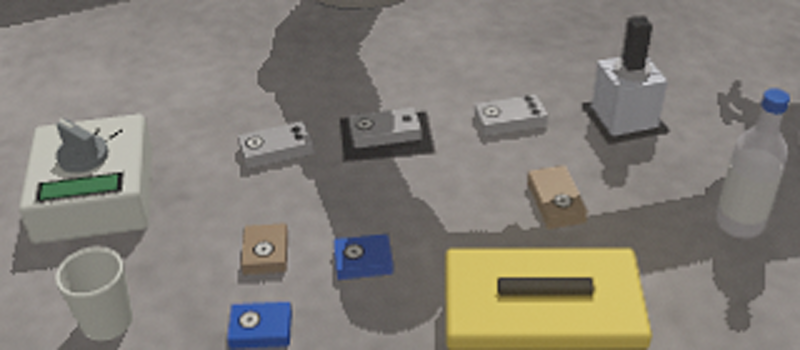

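The block on the mat shows 1 dot (c1b (70,470)), so the dial goes to 1. The left brown slab has a length/width ratio of about 1.7, which fits slab3. The right one is about 62 mm long, which fits slab4. The blue pieces are decoys. The dial pointer is at the off mark, lower right. Now I measure positions.

Run:
```python
from h import *
top=np.load('pics/top0.npy'); sc=np.load('pics/scene0.npy')
Ct=cal('top');Cs=cal('scene')
# brown slabs
hsv=cv2.cvtColor(top,cv2.COLOR_RGB2HSV)
m=cv2.inRange(hsv,(5,70,40),(20,255,255)); 
cn,_=cv2.findContours(m,cv2.RETR_EXTERNAL,cv2.CHAIN_APPROX_NONE)
for c in cn:
    if cv2.contourArea(c)>60:
        for z in (.022,.018):
            P=pix2w('top',c.reshape(-1,2),z,Ct)[:,:2].astype(np.float32)
            print('brown',cv2.boundingRect(c),z,np.round(np.array(cv2.minAreaRect(P)[0]+cv2.minAreaRect(P)[1]+(cv2.minAreaRect(P)[2],)),4))
# targets: hand guesses top & scene -> two-view check
T={'ref1':((268,269.5),.022,),'slab3':((201.4,192.4),.022),'slab4':((325,203),.018)}
for n,(uv,z) in T.items():
    w=pix2w('top',uv,z,Ct)[0]; print(n,w.round(4),'scene pix',w2pix('scene',w,Cs).round(1))
w=pix2w('top',(310+368/4,150+460/4),.073,Ct)[0];print('dial',w.round(4),w2pix('scene',w,Cs))
# holder top face corners (crop c1)
cor=np.array([(122,402),(258,402),(250,533),(120,535)])/5+[100,150]
P=pix2w('top',cor,.08,Ct);print('holder',P.round(4),P.mean(0),w2pix('scene',P.mean(0),Cs))
mt=np.array([(40,392),(205,418),(187,543),(22,515)])/4+[230,150]
P=pix2w('top',mt,.002,Ct);print('mat',P.round(4),P.mean(0))
```

```text
brown (314, 195, 20, 24) 0.022 [ 6.4250e-01 -1.7520e-01  4.6900e-02  6.2800e-02  8.5145e+01]
brown (314, 195, 20, 24) 0.018 [ 6.43300e-01 -1.75900e-01  4.70000e-02  6.30000e-02  8.51452e+01]
brown (191, 185, 20, 30) 0.022 [0.6137 0.1776 0.084  0.0487 2.8424]
brown (191, 185, 20, 30) 0.018 [0.6144 0.1782 0.0843 0.0488 2.8424]
ref1 [ 0.4449 -0.0399  0.022 ] scene pix [[225.7 168.8]]
slab3 [0.6351 0.1783 0.022 ] scene pix [[304.7 199.9]]
slab4 [ 0.6538 -0.1785  0.018 ] scene pix [[185.4 219.2]]
dial [ 0.5042 -0.3883  0.073 ] [[112.61371883 179.36485477]]
holder [[0.4931 0.357  0.08  ]
 [0.5031 0.2848 0.08  ]
 [0.4343 0.276  0.08  ]
 [0.4238 0.3439 0.08  ]] [0.46356157 0.31543201 0.08      ] [[332.67190046 147.51741516]]
mat [[ 0.494   0.0461  0.002 ]
 [ 0.4919 -0.0727  0.002 ]
 [ 0.4043 -0.0708  0.002 ]
 [ 0.4074  0.0464  0.002 ]] [ 0.44938981 -0.01276371  0.002     ]
```

{"name": "drive_tool", "arguments": {"increments": "0.022 -0.0275 0 -0.08;0.022 -0.0275 0 -0.08;0.022 -0.0275 0 -0.08;0.022 -0.0275 0 -0.08;0.022 -0.0275 0 -0.08;0.022 -0.0275 0 -0.08;0.022 -0.0275 0 -0.08;0.022 -0.0275 0 -0.08;0.022 -0.0275 0 -0.08;0.022 -0.0275 0 -0.08;0.022 -0.0275 0 -0.08;0.022 -0.0275 0 -0.08"}}

```text
t: 1.15
eef_pos: [0.5023, 0.3002, 0.2533]
tool_rot: [-0.0, 0.615, 0.789, -0.0]
contact_force: [1.3, 1.0, 0.3]
gripper_width: 0.998
```

{"name": "drive_tool", "arguments": {"increments": "0 -0.038 0 -0.085;0 -0.038 0 -0.085;0 -0.038 0 -0.085;0 -0.038 0 -0.085;0 -0.038 0 -0.085;0 -0.038 0 -0.085;0 -0.038 0 -0.085;0 -0.038 0 -0.085;0 -0.038 0 -0.085;0 -0.038 0 -0.085;0 -0.038 0 -0.085;0 -0.038 0 -0.085"}}

```text
t: 2.15
eef_pos: [0.5012, -0.1558, 0.2534]
tool_rot: [-0.0, 0.921, 0.388, 0.0]
contact_force: [0.7, -0.2, -0.4]
gripper_width: 0.997
```

{"name": "drive_tool", "arguments": {"increments": "-0.006 -0.034 0 0;-0.006 -0.034 0 0;-0.006 -0.034 0 0;-0.006 -0.034 0 0;-0.006 -0.034 0 0;-0.006 -0.034 0 0;-0.006 -0.034 0 0;-0.006 -0.034 0 0;0 0 0 0;0 0 0 0"}}

```text
t: 2.98
eef_pos: [0.452, -0.4284, 0.2531]
tool_rot: [0.0, 0.922, 0.388, -0.001]
contact_force: [1.4, 0.4, -0.3]
gripper_width: 0.998
```

Run:
```python
from h import *
C=cal('wrist');im=bot.read_camera('wrist');np.save('pics/w1.npy',im);save(im,'w1.png')
print(bot.get_obs()['eef_pos'],C[2].round(4).tolist(),(-C[2][:3,:3].T@C[2][:3,3]).round(3), w2pix('wrist',[.504,-.388,.073],C))
import pickle;pickle.dump(C,open('w1.pkl','wb'))
```

```text
[ 0.45313973 -0.42643553  0.25285082] [[0.7153, -0.6988, 0.0006, -0.6227], [-0.6708, -0.6864, 0.2809, -0.027], [-0.1959, -0.2014, -0.9597, 0.3802], [0.0, 0.0, 0.0, 1.0]] [ 0.502 -0.377  0.373] [[271.92921237 119.32230104]]
```

View pics/w1.png

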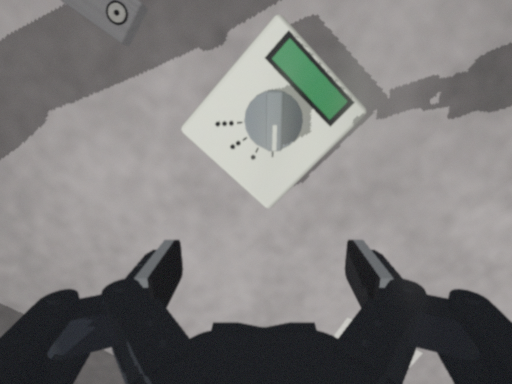

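The wrist view shows the dial disc centred near (273,120) and the bar running straight down with its white line at about (275,138). It points to the dotless mark at (273,154).

Run:
```python
from h import *
import pickle;C=pickle.load(open('w1.pkl','rb'));im=np.load('pics/w1.npy')
crop(im,170,40,370,190,4,'w1c.png')
```

```text
(no output)
```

View pics/w1c.png

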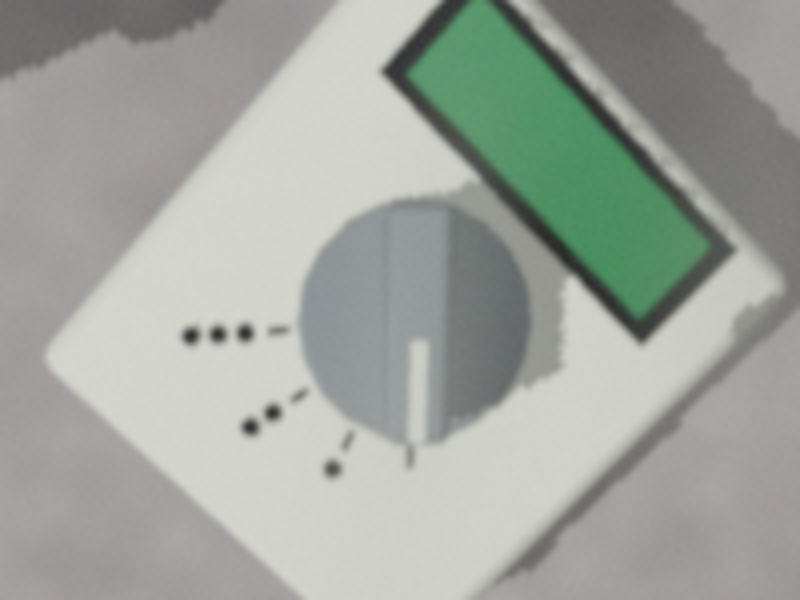

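Run:
```python
from h import *
import pickle;C=pickle.load(open('w1.pkl','rb'))
f=lambda u,v:(170+u/4,40+v/4)
a=pix2w('wrist',[f(418,210),f(417,440)],.105,C);d=a[1]-a[0];print('bar mid',a.mean(0).round(4),'len',np.linalg.norm(d).round(4),'yaw',np.degrees(np.arctan2(d[1],d[0])))
print('disc',pix2w('wrist',[f(415,322)],.073,C).round(4), 'off mark',pix2w('wrist',[f(410,458)],.06,C).round(4))
```

```text
bar mid [ 0.5037 -0.3902  0.105 ] len 0.0522 yaw -133.94105923669738
disc [[ 0.5045 -0.3902  0.073 ]] off mark [[ 0.4779 -0.4167  0.06  ]]
```

{"name": "drive_tool", "arguments": {"increments": "0.017 0.0123 0 0;0.017 0.0123 0 0;0.017 0.0124 0 0;0 0 -0.03 0;0 0 -0.03 0;0 0 -0.03 0;0 0 0 0;0 0 0 0"}}

```text
t: 3.7
eef_pos: [0.5047, -0.3869, 0.1623]
tool_rot: [-0.002, 0.92, 0.391, -0.001]
contact_force: [0.1, -0.6, 0.0]
gripper_width: 1.0
```

{"name": "drive_tool", "arguments": {"increments": "-0.001 -0.003 -0.02 0;0 0 -0.02 0;0 0 -0.018 0;0 0 0 0;0 0 0 0"}}

```text
t: 4.12
eef_pos: [0.5045, -0.3922, 0.1069]
tool_rot: [0.0, 0.921, 0.391, 0.0]
contact_force: [1.6, -0.5, 0.8]
gripper_width: 1.001
```

{"name": "drive_tool", "arguments": {"increments": "0 0 0 0;0 0 0 0;0 0 0 0;0 0 0 0;0 0 0 0;0 0 0 0", "grip": 0, "squeeze": 20}}

```text
t: 4.62
eef_pos: [0.5028, -0.3914, 0.1057]
tool_rot: [-0.001, 0.921, 0.39, -0.0]
contact_force: [-0.8, 1.3, 11.6]
gripper_width: 0.177
```

{"name": "drive_tool", "arguments": {"increments": "0 0 0.003 0;0 0 0 0;0 0 0 0;0 0 0 0"}}

```text
t: 4.95
eef_pos: [0.5028, -0.3911, 0.1064]
tool_rot: [-0.001, 0.921, 0.39, -0.001]
contact_force: [2.4, -2.4, -21.9]
gripper_width: 0.181
```

{"name": "drive_tool", "arguments": {"increments": "0 0 -0.002 0;0 0 0 -0.05;0 0 0 -0.075;0 0 0 -0.075;0 0 0 -0.075;0 0 0 -0.075;0 0 0 -0.075;0 0 0 -0.075;0 0 0 0;0 0 0 0;0 0 0 0;0 0 0 0"}}

```text
t: 5.95
eef_pos: [0.5024, -0.3907, 0.1063]
tool_rot: [-0.002, 0.989, 0.15, -0.001]
contact_force: [-2.2, 3.7, -5.3]
gripper_width: 0.182
```

{"name": "drive_tool", "arguments": {"increments": "0 0 0 0;0 0 0 0;0 0 0 0;0 0 0 0;0 0 0.03 0;0 0 0.035 0;0 0 0.04 0;0 0 0.04 0;-0.02 -0.01 0 0;-0.03 -0.01 0 0;0 0 0 0;0 0 0 0", "grip": 1}}

```text
t: 6.95
eef_pos: [0.4518, -0.4138, 0.2525]
tool_rot: [0.001, 0.989, 0.148, 0.001]
contact_force: [0.4, -0.8, -0.4]
gripper_width: 1.002
```

Run:
```python
from h import *
C=cal('wrist');im=bot.read_camera('wrist');save(im,'w2.png')
p=w2pix('wrist',[.504,-.39,.073],C)[0].astype(int);print(p,bot.get_obs()['eef_pos'])
u,v=p;crop(im,max(u-90,0),max(v-70,0),u+90,v+70,4,'w2c.png')
```

```text
[256 128] [ 0.45341327 -0.41271346  0.25197226]
```

View pics/w2c.png

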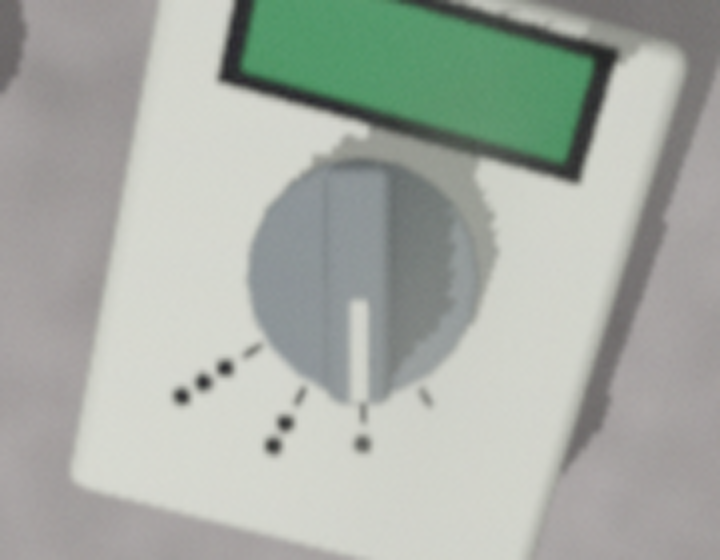

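The dial pointer now sits on the one-dot mark. Next I go to look at the probe.

{"name": "drive_tool", "arguments": {"increments": "0.002 0.035 0 0.08;0.002 0.035 0 0.08;0.002 0.035 0 0.08;0.002 0.035 0 0.08;0.002 0.035 0 0.08;0.002 0.035 0 0.08;0.002 0.035 0 0.08;0.002 0.035 0 0.08;0.002 0.035 0 0.08;0.002 0.035 0 0.08;0.002 0.035 0 0.08;0.002 0.035 0 0.08"}}

```text
t: 8.0
eef_pos: [0.4781, 0.0106, 0.2517]
tool_rot: [0.0, 0.806, 0.592, 0.001]
contact_force: [0.5, -0.1, -0.6]
gripper_width: 1.0
```

{"name": "drive_tool", "arguments": {"increments": "0 0.035 0 0.08;0 0.035 0 0.08;0 0.035 0 0.08;0 0.035 0 0.08;0 0.035 0 0.08;0 0.035 0 0.04;0 0 0 0;0 0 0 0;0 0 0 0"}}

```text
t: 8.75
eef_pos: [0.4777, 0.218, 0.2511]
tool_rot: [0.0, 0.659, 0.752, -0.0]
contact_force: [0.3, -0.8, -0.1]
gripper_width: 0.997
```

Run:
```python
from h import *
import pickle
C=cal('wrist');im=bot.read_camera('wrist');save(im,'w3.png');np.save('pics/w3.npy',im);pickle.dump(C,open('w3.pkl','wb'))
print(w2pix('wrist',[.4636,.3154,.08],C),bot.get_obs()['eef_pos'])
im=bot.read_camera('top');save(cv2.resize(im,(768,576)),'t3.png')
```

```text
[[261.82221443  84.61511184]] [0.47783357 0.21718678 0.2512342 ]
```

View pics/w3.png

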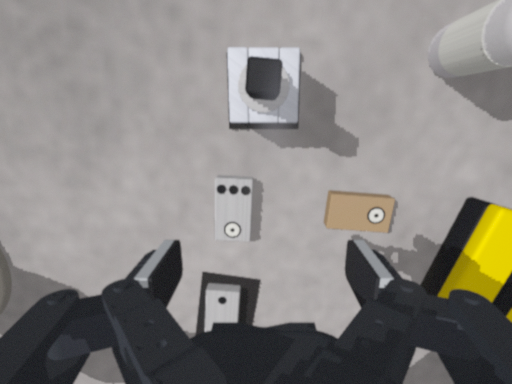

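View pics/t3.png

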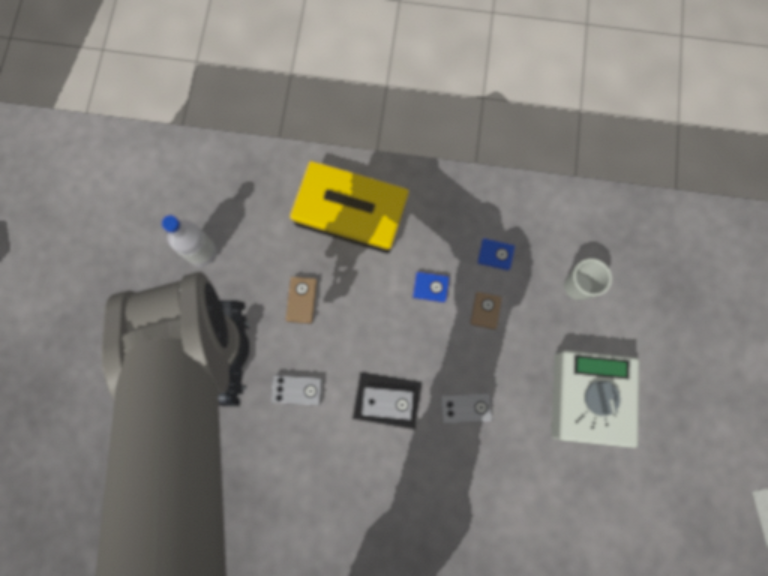

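The wrist view shows the handle top at about (264,77) inside the holder's top face (228–300, 47–123). The slab3 target is at (376,215). A crop will give precise corners.

Run:
```python
from h import *
im=np.load('pics/w3.npy')
crop(im,214,30,314,140,6,'w3c.png'); crop(im,310,170,420,250,6,'w3d.png')
```

```text
(no output)
```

View pics/w3c.png

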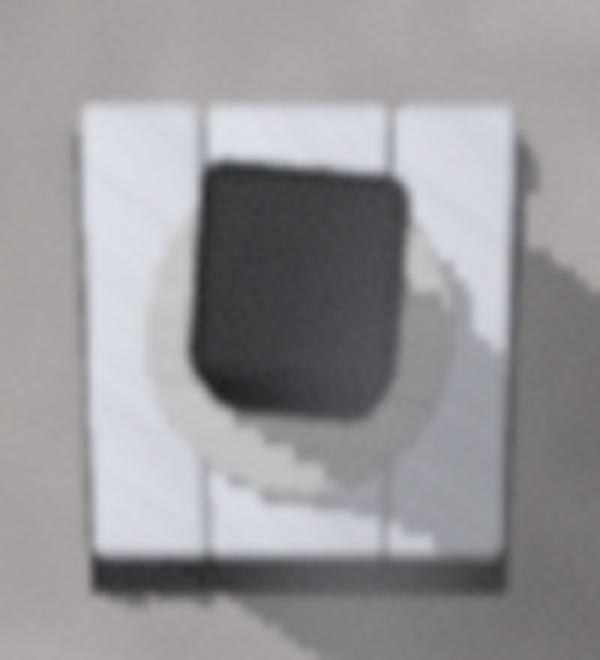

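View pics/w3d.png

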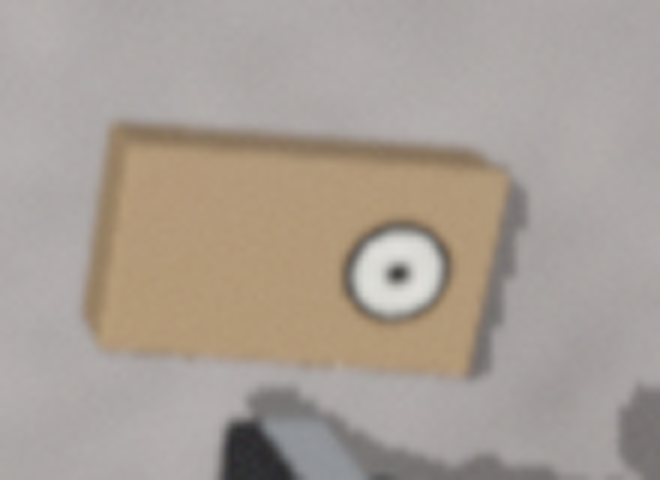

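Run:
```python
from h import *
import pickle;C=pickle.load(open('w3.pkl','rb'))
f=lambda *L:[(214+u/6,30+v/6) for u,v in L]
yaw=lambda d:np.degrees(np.arctan2(d[1],d[0]))
P=pix2w('wrist',f((80,103),(517,103),(503,556),(93,556)),.08,C);print('holder',P.mean(0).round(4),[ (np.linalg.norm(P[i]-P[i-1]).round(4),yaw(P[i]-P[i-1]).round(1)) for i in range(4)])
H=pix2w('wrist',f((204,160),(411,177)),.156,C);d=H[1]-H[0];print('handle top edge',H.round(4),np.linalg.norm(d),yaw(d))
n=np.array([d[1],-d[0]])/np.linalg.norm(d); print('handle centre', H.mean(0)[:2]+.013*n,H.mean(0)[:2]-.013*n)
# collar ellipse: x 145..465, bottom 498 
c=pix2w('wrist',f((145,345),(463,335)),.088,C);print('collar',c.mean(0),np.linalg.norm(c[1]-c[0]))
b=pix2w('wrist',f((300,498)),.088,C);print('collar low',b)
print('slab3 tgt',pix2w('wrist',[(310+398/6,170+272/6)],.022,C))
print('slot',pix2w('wrist',f((200,105),(393,105)),.08,C).round(4))
```

```text
holder [0.4656 0.3141 0.08  ] [(np.float64(0.0694), np.float64(97.2)), (np.float64(0.0691), np.float64(7.5)), (np.float64(0.0694), np.float64(-82.3)), (np.float64(0.0697), np.float64(-172.5))]
handle top edge [[0.4528 0.3255 0.156 ]
 [0.4773 0.3269 0.156 ]] 0.024508393441013413 3.2525080614708335
handle centre [0.46581715 0.31319861] [0.464342   0.33915673]
collar [0.46665794 0.31320409 0.088     ] 0.050788962192543724
collar low [[0.46922895 0.28914653 0.088     ]]
slab3 tgt [[0.63661173 0.17797214 0.022     ]]
slot [[0.4457 0.3462 0.08  ]
 [0.476  0.3502 0.08  ]]
```

{"name": "drive_tool", "arguments": {"increments": "-0.004 0.032 0 -0.025;-0.004 0.032 0 -0.025;-0.004 0.032 0 -0.025;0 0 -0.03 0;0 0 -0.03 0;0 0 0 0;0 0 0 0"}}

```text
t: 9.43
eef_pos: [0.4653, 0.312, 0.1907]
tool_rot: [0.0, 0.688, 0.726, -0.002]
contact_force: [0.3, -0.2, -0.4]
gripper_width: 1.0
```

{"name": "drive_tool", "arguments": {"increments": "0.0005 0.001 -0.03 0;0 0 -0.03 0;0 0 0 0;0 0 0 0"}}

```text
t: 9.77
eef_pos: [0.4667, 0.314, 0.1323]
tool_rot: [0.0, 0.688, 0.726, -0.0]
contact_force: [-0.3, 0.6, -0.1]
gripper_width: 0.998
```

{"name": "drive_tool", "arguments": {"increments": "0 0 0 0;0 0 0 0;0 0 0 0;0 0 0 0;0 0 0 0;0 0 0 0;0 0 0 0;0 0 0 0", "grip": 0, "squeeze": 40}}

```text
t: 10.43
eef_pos: [0.4664, 0.3151, 0.1322]
tool_rot: [-0.0, 0.687, 0.727, 0.0]
contact_force: [-1.3, -0.7, 6.8]
gripper_width: 0.3
```

{"name": "drive_tool", "arguments": {"increments": "0 0 0.01 0;0 0 0.02 0;0 0 0.025 0;0 0 0.025 0;0 0 0.025 0;0 0 0.025 0;0 0 0.02 0;0 0 0 0;0 0 0 0;0 0 0 0"}}

```text
t: 11.27
eef_pos: [0.4654, 0.3144, 0.2803]
tool_rot: [-0.0, 0.687, 0.727, -0.001]
contact_force: [0.4, 0.3, -1.2]
gripper_width: 0.302
```

Run:
```python
from h import *
import pickle
C=cal('wrist');im=bot.read_camera('wrist');save(im,'w4.png');np.save('pics/w4.npy',im);pickle.dump(C,open('w4.pkl','wb'))
o=bot.get_obs();print(o['eef_pos'],o['contact_force'])
p=o['eef_pos'];print('tip exp',w2pix('wrist',[p[0],p[1],p[2]-.1215],C))
s=bot.read_camera('scene');save(s,'s4.png');np.save('pics/s4.npy',s)
print('scene tip exp',w2pix('scene',[p[0],p[1],p[2]-.1215]))
```

```text
[0.4652531  0.31429222 0.27985481] [-0.62713913  0.83188162 -2.29375682]
tip exp [[263.06593349 194.80767168]]
scene tip exp [[335.79215929 127.42303056]]
```

View pics/w4.png

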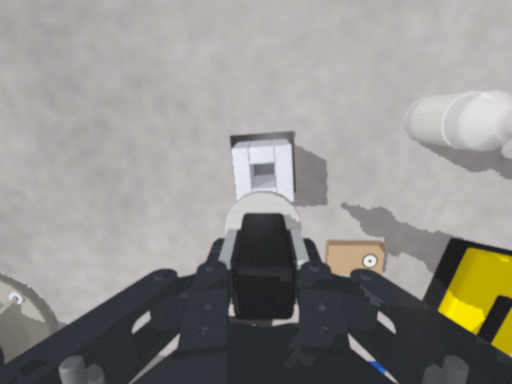

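View pics/s4.png

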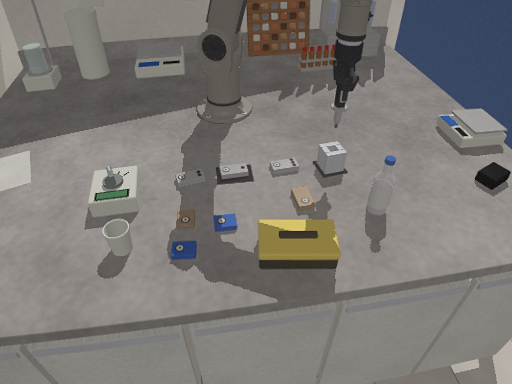

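The probe is held upright and the hole is empty. Next I go past the mat to view the ref1 target with the wrist camera.

{"name": "drive_tool", "arguments": {"increments": "-0.0015 -0.0355 0 0;-0.0015 -0.0355 0 0;-0.0015 -0.0355 0 0;-0.0015 -0.0355 0 0;-0.0015 -0.0355 0 0;-0.0015 -0.0355 0 0;-0.0015 -0.0355 0 0;-0.0015 -0.0355 0 0;-0.0015 -0.0355 0 0;-0.0015 -0.0355 0 0;-0.0015 -0.0355 0 0;-0.0015 -0.0355 0 0"}}

```text
t: 12.37
eef_pos: [0.447, -0.1128, 0.2805]
tool_rot: [-0.001, 0.687, 0.727, -0.0]
contact_force: [-0.0, -0.2, -1.4]
gripper_width: 0.3
```

{"name": "drive_tool", "arguments": {"increments": "0 0 0 0;0 0 0 0;0 0 0 0"}}

```text
t: 12.62
eef_pos: [0.4477, -0.1108, 0.2806]
tool_rot: [-0.001, 0.687, 0.726, -0.001]
contact_force: [0.1, 0.2, -1.3]
gripper_width: 0.298
```

Run:
```python
from h import *
import pickle
C=cal('wrist');im=bot.read_camera('wrist');save(im,'w5.png');np.save('pics/w5.npy',im);pickle.dump(C,open('w5.pkl','wb'))
o=bot.get_obs();print(o['eef_pos'],o['contact_force'])
p=w2pix('wrist',[[.4449,-.0399,.022],[.6366,.178,.022],[.6538,-.1785,.018]],C);print(p)
u,v=p[0].astype(int);print(u-60,v-45);crop(im,u-60,v-45,u+60,v+45,6,'w5c.png')
```

```text
[ 0.44792203 -0.11016267  0.28067333] [-0.91603575 -0.52788468 -1.61864061]
[[264.3163044  113.71230972]
 [449.63240097 -82.72124473]
 [400.03989598 219.2450551 ]]
204 68
```

View pics/w5.png

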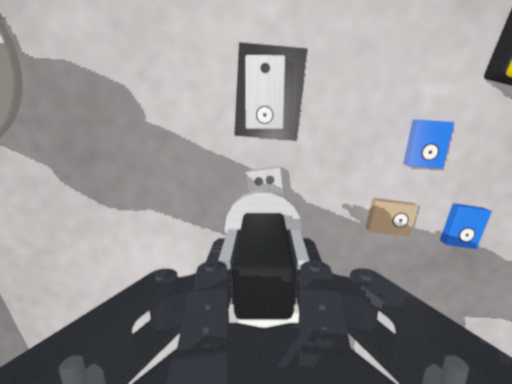

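View pics/w5c.png

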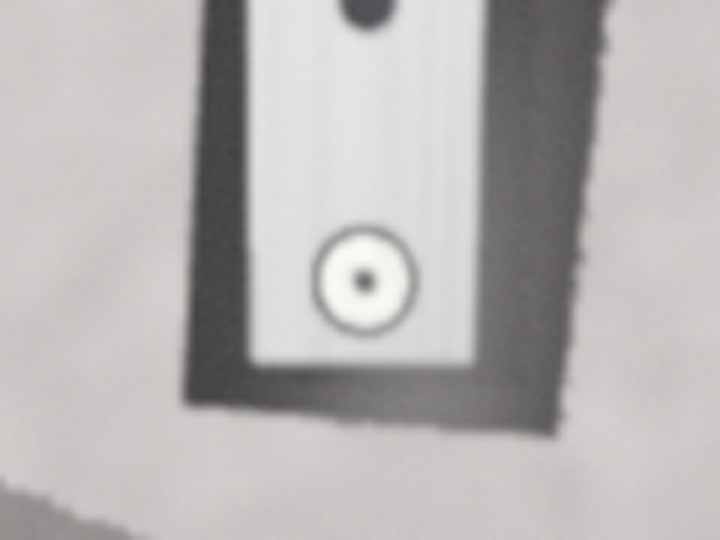

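The wrist view confirms one dot on the mat block at (265,68), with its target at (264.7,114.8). The slab4 target is at about (400,220).

Run:
```python
from h import *
import pickle
C=pickle.load(open('w5.pkl','rb'))
print(pix2w('wrist',[(264.7,114.8)],.022,C).round(4),pix2w('wrist',[(400.5,220)],.018,C).round(4))
o=bot.get_obs();print(o['eef_pos'])
```

```text
[[ 0.4455 -0.0412  0.022 ]] [[ 0.6547 -0.1796  0.018 ]]
[ 0.44792203 -0.11016267  0.28067333]
```

{"name": "drive_tool", "arguments": {"increments": "-0.001 0.023 0 0;-0.001 0.023 0 0;-0.001 0.024 0 0;0 0 -0.03 0;0 0 -0.03 0;0 0 -0.03 0;0 0 -0.03 0;0 0 0 0;0 0 0 0;0 0 0 0;0 0 0 0"}}

```text
t: 13.58
eef_pos: [0.4465, -0.0408, 0.163]
tool_rot: [0.001, 0.687, 0.727, 0.001]
contact_force: [-0.2, -0.0, -1.4]
gripper_width: 0.294
```

Run:
```python
from h import *
o=[bot.get_obs()];print(o[0]['eef_pos'],o[0]['contact_force'])
s=bot.read_camera('scene');t=bot.read_camera('top')
p=w2pix('scene',[[.4453,-.0408,.022],[.4453,-.0408,.0395]]);print(p)
u,v=p[0].astype(int);crop(s,u-50,v-50,u+50,v+30,8,'s6.png')
w=bot.read_camera('wrist');save(w,'w6.png')
print(bot.get_obs()['eef_pos'],bot.get_obs()['contact_force'])
```

```text
[ 0.44653849 -0.04081325  0.16301133] [-0.19750933 -0.0338975  -1.35754444]
[[225.44163006 168.91808201]
 [225.166311   164.71223776]]
[ 0.44612085 -0.04095783  0.16264488] [ 0.70826479 -0.65678251 -2.07614271]
```

View pics/s6.png

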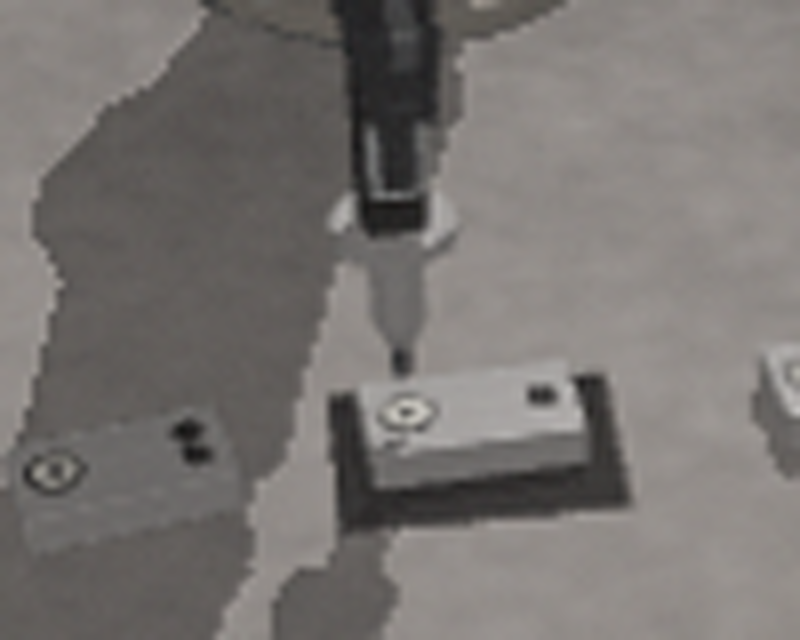

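{"name": "drive_tool", "arguments": {"increments": "-0.0005 0 -0.005 0;0 0 -0.005 0;0 0 -0.004 0;0 0 -0.003 0;0 0 0 0;0 0 0 0"}}

```text
t: 14.23
eef_pos: [0.4444, -0.0414, 0.144]
tool_rot: [-0.0, 0.687, 0.727, -0.0]
contact_force: [-0.1, -0.6, -2.2]
gripper_width: 0.297
```

{"name": "drive_tool", "arguments": {"increments": "0 0 -0.002 0;0 0 -0.002 0;0 0 0 0;0 0 0 0"}}

```text
t: 14.57
eef_pos: [0.4449, -0.0413, 0.1404]
tool_rot: [0.0, 0.687, 0.727, 0.0]
contact_force: [0.5, -0.4, -0.2]
gripper_width: 0.295
```

{"name": "drive_tool", "arguments": {"increments": "0 0 -0.002 0;0 0 0 0;0 0 0 0"}}

```text
t: 14.82
eef_pos: [0.4449, -0.0413, 0.1384]
tool_rot: [0.0, 0.687, 0.727, 0.0]
contact_force: [-0.2, -0.1, 1.0]
gripper_width: 0.302
```

{"name": "drive_tool", "arguments": {"increments": "0 0 0 0;0 0 0 0"}}

```text
t: 14.98
eef_pos: [0.4449, -0.0412, 0.1385]
tool_rot: [0.0, 0.687, 0.727, 0.0]
contact_force: [-0.2, 0.4, 0.7]
gripper_width: 0.298
```

{"name": "drive_tool", "arguments": {"increments": "0 0 -0.0018 0;0 0 0 0;0 0 0 0;0 0 0 0;0 0 0 0;0 0 0 0;0 0 0 0;0 0 0 0;0 0 0 0;0 0 0 0;0 0 0 0;0 0 0 0"}}

```text
t: 15.98
eef_pos: [0.4448, -0.0413, 0.1365]
tool_rot: [0.0, 0.687, 0.727, 0.0]
contact_force: [0.4, -0.3, 1.2]
gripper_width: 0.302
```

{"name": "drive_tool", "arguments": {"increments": "0 0 0 0;0 0 0 0;0 0 0 0;0 0 0 0;0 0 0 0;0 0 0 0;0 0 0 0;0 0 0 0;0 0 0 0;0 0 0 0"}}

```text
t: 16.82
eef_pos: [0.4448, -0.0412, 0.1365]
tool_rot: [0.0, 0.687, 0.727, 0.0]
contact_force: [1.8, -0.5, 0.5]
gripper_width: 0.3
```

Run:
```python
from h import *
s=bot.read_camera('scene')
crop(s,175,118,275,198,8,'s7.png')
o=bot.get_obs();print(o['t'],o['eef_pos'],o['contact_force'])
```

```text
16.8667 [ 0.44472666 -0.04118703  0.1365328 ] [ 2.44106371 -0.52421453  1.86122126]
```

View pics/s7.png

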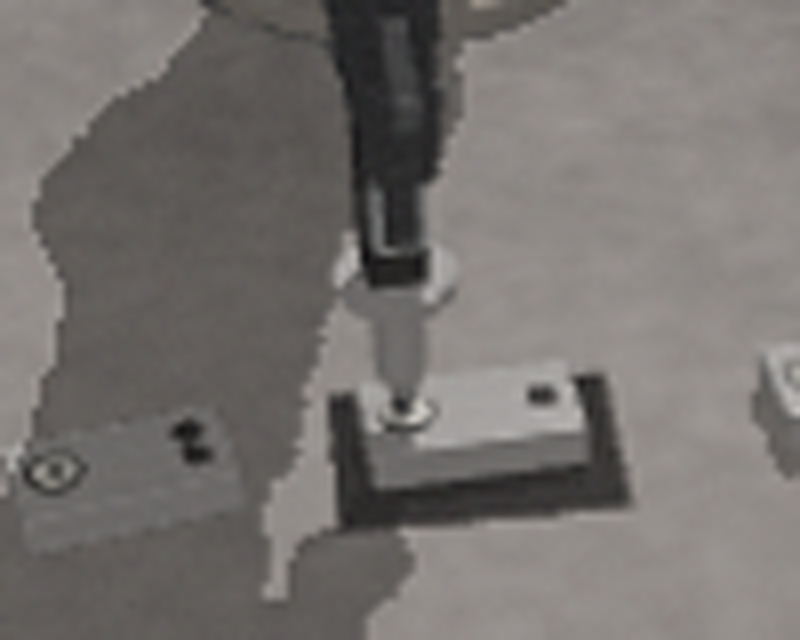

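The tip is centred on the ref1 target with the plunger in about 5 mm. Now I lift and go to a viewpoint for slab3.

{"name": "drive_tool", "arguments": {"increments": "0 0 0.005 0;0 0 0.02 0;0 0 0.03 0;0 0 0.035 0;0 0 0.03 0;0.027 0.02 0 0;0.027 0.02 0 0;0.027 0.02 0 0;0.027 0.02 0 0;0.027 0.02 0 0;0.027 0.02 0 0;0.027 0.02 0 0"}}

```text
t: 17.87
eef_pos: [0.6334, 0.1, 0.2555]
tool_rot: [-0.001, 0.687, 0.727, -0.001]
contact_force: [-0.4, 0.6, -1.1]
gripper_width: 0.298
```

{"name": "drive_tool", "arguments": {"increments": "0.006 0.006 0 0;0 0 0 0;0 0 0 0;0 0 0 0"}}

```text
t: 18.2
eef_pos: [0.6382, 0.1033, 0.2561]
tool_rot: [-0.0, 0.688, 0.726, -0.001]
contact_force: [0.2, -0.6, -2.1]
gripper_width: 0.298
```

```bash
cat > look.py <<'E'
import sys,pickle
from h import *
def look(name,P,half=(60,45),k=6):
    o=bot.get_obs();C=cal('wrist');im=bot.read_camera('wrist');save(im,name+'.png');np.save('pics/'+name+'.npy',im);pickle.dump(C,open(name+'.pkl','wb'))
    print(o['t'],o['eef_pos'].round(4),o['contact_force'].round(2))
    p=w2pix('wrist',P,C)[0];print('pred',p)
    u,v=np.clip(p.astype(int),0,None);u0=max(u-half[0],0);v0=max(v-half[1],0);print('off',u0,v0)
    crop(im,u0,v0,u0+2*half[0],v0+2*half[1],k,name+'c.png')
E
python3 - <<'E'
from look import *
look('w8',[.6366,.178,.022])
t=bot.read_camera('top');save(cv2.resize(t,(768,576)),'t8.png');np.save('pics/t8.npy',t)
E
```

```text
18.2 [0.6382 0.1033 0.2561] [ 0.16 -0.6  -2.08]
pred [265.51843381 110.38317505]
off 205 65
```

View pics/w8c.png

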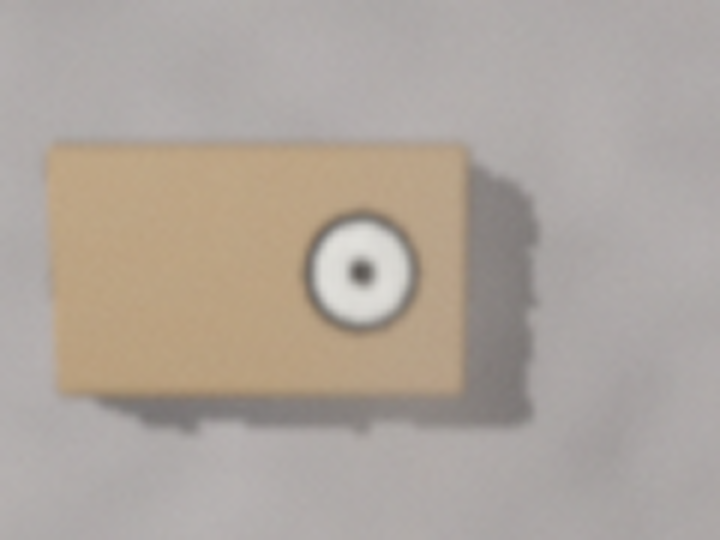

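View pics/t8.png

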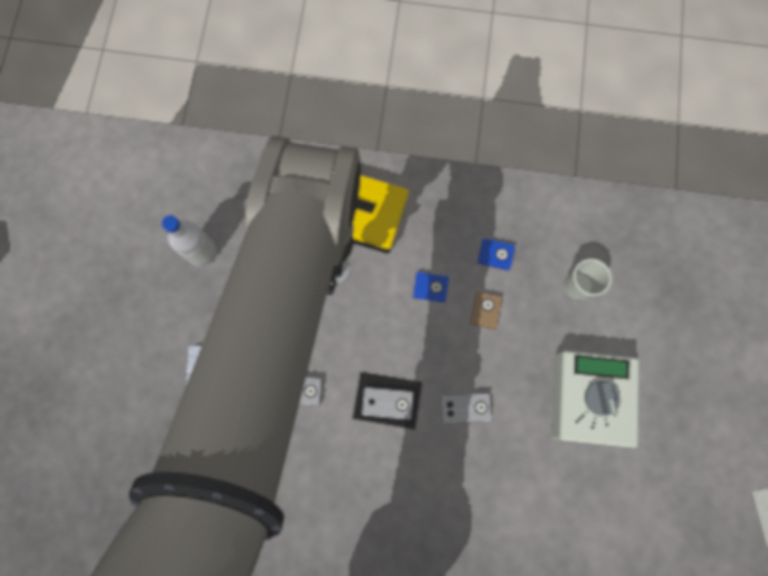

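The slab3 target in w8 is at (265.2,110.3), as predicted, and slab4 has not moved. Going to the slab3 target.

{"name": "drive_tool", "arguments": {"increments": "-0.001 0.024 0 0;-0.001 0.025 0 0;0 0.025 0 0;0 0 -0.025 0;0 0 -0.025 0;0 0 -0.025 0;0 0 -0.02 0;0 0 0 0;0 0 0 0;0 0 0 0;0 0 0 0"}}

```text
t: 19.22
eef_pos: [0.6388, 0.1786, 0.1636]
tool_rot: [0.001, 0.687, 0.726, 0.001]
contact_force: [0.3, 0.3, -1.8]
gripper_width: 0.299
```

Run:
```python
from h import *
o=bot.get_obs();print(o['eef_pos'],o['contact_force'])
s=bot.read_camera('scene')
p=w2pix('scene',[[.6363,.178,.022]]);print(p)
u,v=p[0].astype(int);crop(s,u-50,v-50,u+50,v+30,8,'s9.png')
```

```text
[0.63877641 0.17863124 0.16364007] [ 0.31240208  0.2540834  -1.8301249 ]
[[304.71592864 200.18302954]]
```

View pics/s9.png

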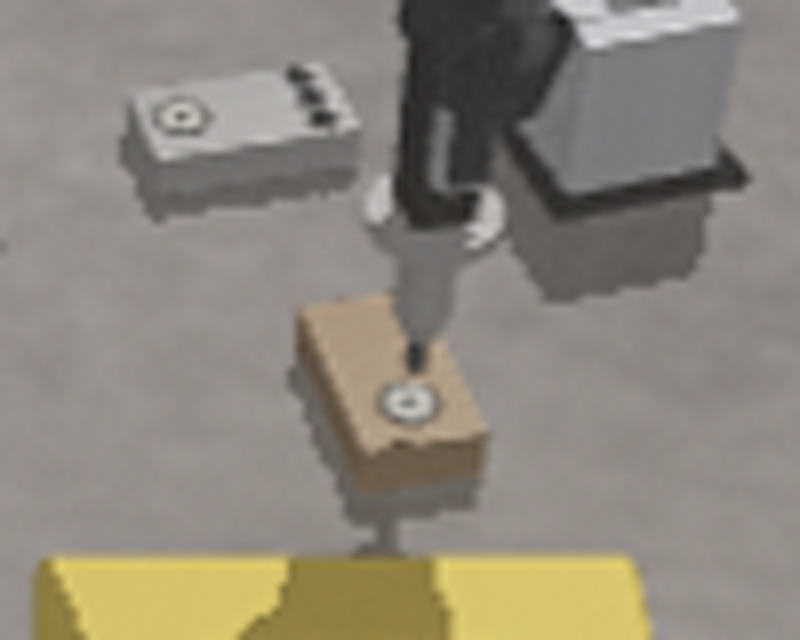

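{"name": "drive_tool", "arguments": {"increments": "-0.0025 -0.001 -0.008 0;0 0 -0.008 0;0 0 -0.005 0;0 0 -0.004 0;0 0 -0.003 0;0 0 0 0;0 0 0 0"}}

```text
t: 19.85
eef_pos: [0.6351, 0.1778, 0.1337]
tool_rot: [-0.0, 0.687, 0.727, -0.0]
contact_force: [-2.3, -0.5, 4.3]
gripper_width: 0.305
```

{"name": "drive_tool", "arguments": {"increments": "0 0 0 0"}}

```text
t: 19.93
eef_pos: [0.6351, 0.1778, 0.1338]
tool_rot: [-0.0, 0.687, 0.727, -0.0]
contact_force: [-2.4, -0.8, 2.8]
gripper_width: 0.299
```

{"name": "drive_tool", "arguments": {"increments": "0 0 0 0"}}

```text
t: 20.02
eef_pos: [0.6351, 0.1778, 0.1338]
tool_rot: [-0.0, 0.687, 0.727, 0.0]
contact_force: [-1.8, -0.3, 4.1]
gripper_width: 0.3
```

{"name": "drive_tool", "arguments": {"increments": "0 0 0.002 0;0 0 0 0;0 0 0 0;0 0 0 0"}}

```text
t: 20.35
eef_pos: [0.6351, 0.1778, 0.1355]
tool_rot: [-0.0, 0.687, 0.727, 0.0]
contact_force: [-1.5, -0.3, 2.4]
gripper_width: 0.3
```

{"name": "drive_tool", "arguments": {"increments": "0 0 0 0;0 0 0 0"}}

```text
t: 20.52
eef_pos: [0.6351, 0.1778, 0.1354]
tool_rot: [-0.0, 0.687, 0.727, -0.0]
contact_force: [-3.2, 0.2, 2.5]
gripper_width: 0.297
```

{"name": "drive_tool", "arguments": {"increments": "0 0 0 0;0 0 0 0"}}

```text
t: 20.68
eef_pos: [0.6351, 0.1778, 0.1354]
tool_rot: [-0.0, 0.687, 0.727, -0.0]
contact_force: [-2.9, -0.1, 2.5]
gripper_width: 0.3
```

{"name": "drive_tool", "arguments": {"increments": "0 0 0 0;0 0 0 0;0 0 0 0;0 0 0 0;0 0 0 0;0 0 0 0;0 0 0 0;0 0 0 0;0 0 0 0;0 0 0 0;0 0 0 0;0 0 0 0"}}

```text
t: 21.68
eef_pos: [0.6351, 0.1778, 0.1355]
tool_rot: [-0.0, 0.687, 0.727, -0.0]
contact_force: [-3.4, -0.3, 2.6]
gripper_width: 0.301
```

{"name": "drive_tool", "arguments": {"increments": "0 0 0 0;0 0 0 0;0 0 0 0;0 0 0 0;0 0 0 0;0 0 0 0;0 0 0 0;0 0 0 0"}}

```text
t: 22.35
eef_pos: [0.6351, 0.1778, 0.1355]
tool_rot: [-0.0, 0.687, 0.727, -0.0]
contact_force: [-2.6, -0.0, 2.8]
gripper_width: 0.299
```

Run:
```python
from h import *
o=bot.get_obs();print(o['t'],o['eef_pos'],o['contact_force'])
s=bot.read_camera('scene')
crop(s,254,150,354,230,8,'s10.png')
```

```text
22.35 [0.6351284  0.17778697 0.13546836] [-2.61666387 -0.01005643  2.80216085]
```

View pics/s10.png

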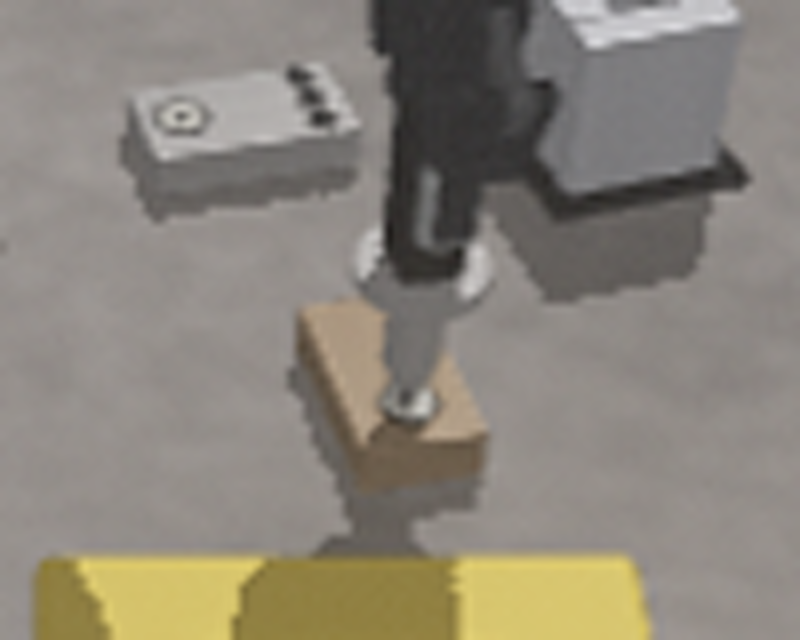

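Tip is on the slab3 target, about 7 mm in. Lifting and going to slab4.

{"name": "drive_tool", "arguments": {"increments": "0 0 0.005 0;0 0 0.02 0;0 0 0.03 0;0 0 0.035 0;0 0 0.03 0;0.002 -0.035 0 0;0.002 -0.035 0 0;0.002 -0.035 0 0;0.002 -0.035 0 0;0.002 -0.035 0 0;0.002 -0.035 0 0;0.002 -0.035 0 0"}}

```text
t: 23.4
eef_pos: [0.6494, -0.069, 0.2556]
tool_rot: [0.001, 0.687, 0.727, 0.0]
contact_force: [-0.8, 0.7, -1.2]
gripper_width: 0.298
```

{"name": "drive_tool", "arguments": {"increments": "0.001 -0.037 0 0;0.001 -0.037 0 0;0.001 -0.037 0 0;0.001 -0.037 0 0;0.001 -0.037 0 0;0 0 0 0;0 0 0 0;0 0 0 0;0 0 0 0"}}

```text
t: 24.15
eef_pos: [0.6548, -0.2504, 0.2551]
tool_rot: [-0.0, 0.686, 0.727, 0.0]
contact_force: [-0.7, -1.0, -1.7]
gripper_width: 0.298
```

Run:
```python
from look import *
look('w11',[.6543,-.179,.018])
t=bot.read_camera('top');save(cv2.resize(t,(768,576)),'t11.png')
```

```text
24.15 [ 0.6548 -0.2504  0.2551] [-0.7  -1.   -1.66]
pred [266.0148458  113.61201538]
off 206 68
```

View pics/w11c.png

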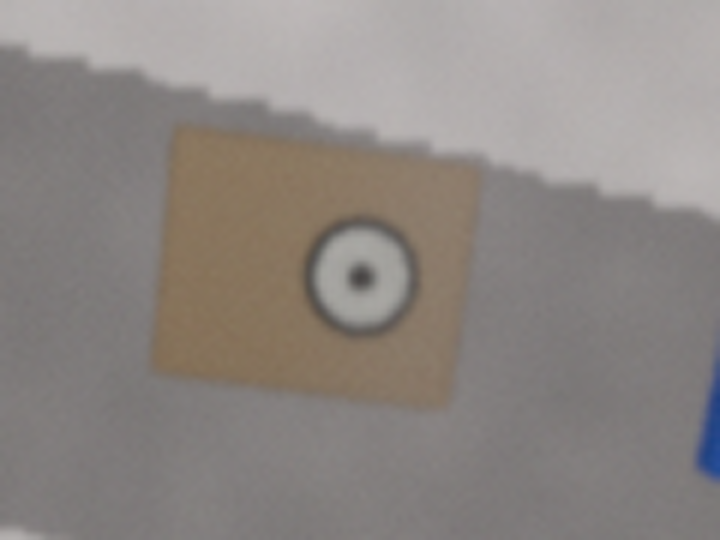

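View pics/t11.png

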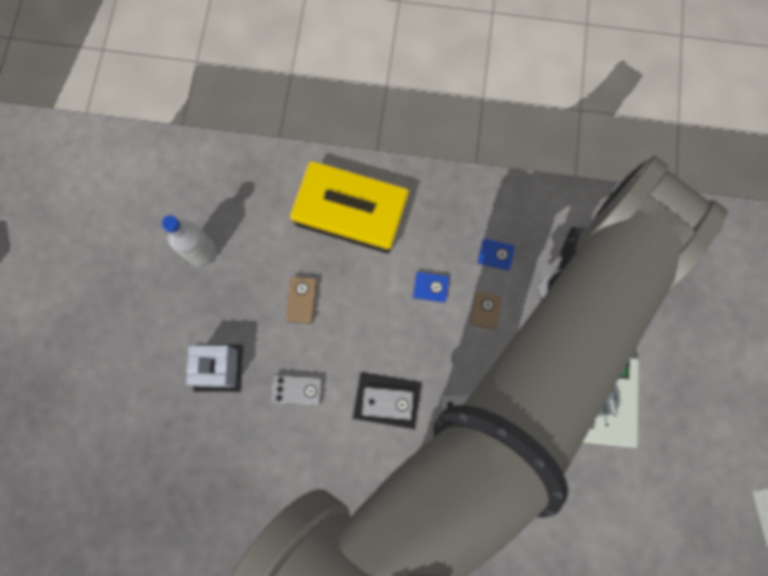

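slab4 is unmoved, with its target at (266.2,114.2). Slab3 and the ref block are in place too.

{"name": "drive_tool", "arguments": {"increments": "0 0.023 0 0;0 0.024 0 0;0 0.024 0 0;0 0 -0.025 0;0 0 -0.025 0;0 0 -0.025 0;0 0 -0.021 0;0 0 0 0;0 0 0 0;0 0 0 0;0 0 0 0"}}

```text
t: 25.17
eef_pos: [0.6554, -0.1814, 0.1615]
tool_rot: [0.001, 0.687, 0.727, 0.001]
contact_force: [-0.9, 0.5, -1.3]
gripper_width: 0.296
```

Run:
```python
from h import *
o=bot.get_obs();print(o['eef_pos'],o['contact_force'])
s=bot.read_camera('scene')
p=w2pix('scene',[[.6545,-.1795,.018]]);print(p)
u,v=p[0].astype(int);print(u,v);crop(s,u-50,v-50,u+50,v+30,8,'s12.png')
```

```text
[ 0.65535323 -0.18142522  0.16151476] [-0.888076    0.54085093 -1.33328198]
[[185.07522459 219.40486998]]
185 219
```

View pics/s12.png

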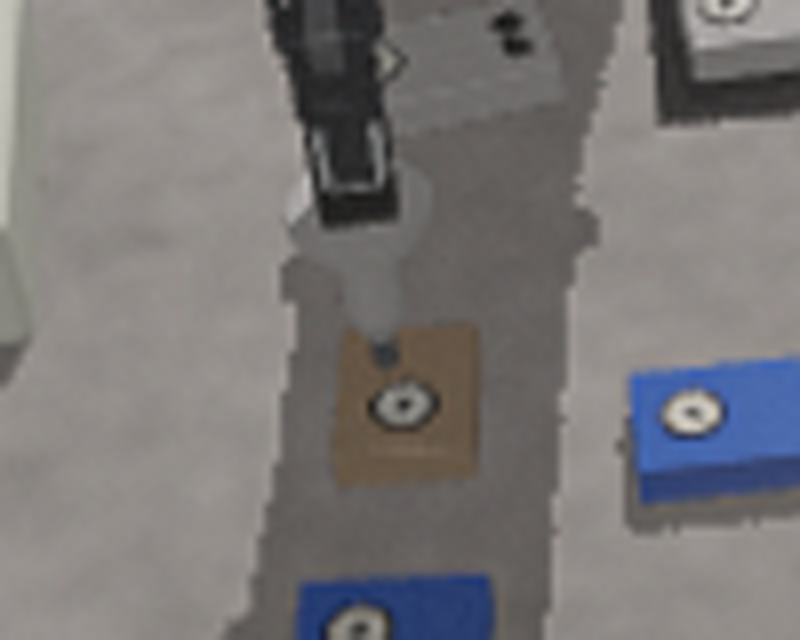

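Run:
```python
from h import *
C=cal('scene')
for P in ([.6545,-.1795,.018],[.6545,-.1795,.0412],[.6554,-.1814,.0412]):
    p=w2pix('scene',P,C)[0];print(((p-[135,169])*8+4).round(0))
```

```text
[405. 407.]
[396. 361.]
[391. 364.]
```

{"name": "drive_tool", "arguments": {"increments": "-0.001 0.003 -0.008 0;0 0 -0.007 0;0 0 -0.005 0;0 0 -0.004 0;0 0 0 0;0 0 0 0;0 0 0 0"}}

```text
t: 25.8
eef_pos: [0.6531, -0.1779, 0.1356]
tool_rot: [-0.0, 0.687, 0.727, 0.0]
contact_force: [-0.6, 2.1, 0.4]
gripper_width: 0.3
```

{"name": "drive_tool", "arguments": {"increments": "0 0 0 0"}}

```text
t: 25.88
eef_pos: [0.6532, -0.178, 0.1357]
tool_rot: [-0.0, 0.687, 0.727, 0.0]
contact_force: [-1.1, 1.5, 0.3]
gripper_width: 0.301
```

{"name": "drive_tool", "arguments": {"increments": "0 0 -0.002 0;0 0 -0.0015 0;0 0 0 0;0 0 0 0;0 0 0 0;0 0 0 0;0 0 0 0;0 0 0 0"}}

```text
t: 26.55
eef_pos: [0.6533, -0.1782, 0.1321]
tool_rot: [0.0, 0.687, 0.727, 0.0]
contact_force: [-0.0, 1.1, 2.2]
gripper_width: 0.301
```

{"name": "drive_tool", "arguments": {"increments": "0 0 0 0"}}

```text
t: 26.63
eef_pos: [0.6533, -0.1782, 0.1321]
tool_rot: [0.0, 0.687, 0.727, 0.0]
contact_force: [-0.5, 2.0, 3.1]
gripper_width: 0.3
```

{"name": "drive_tool", "arguments": {"increments": "0 0 0 0;0 0 0 0;0 0 0 0;0 0 0 0;0 0 0 0;0 0 0 0;0 0 0 0;0 0 0 0;0 0 0 0;0 0 0 0;0 0 0 0;0 0 0 0"}}

```text
t: 27.63
eef_pos: [0.6533, -0.1782, 0.132]
tool_rot: [0.0, 0.687, 0.727, 0.0]
contact_force: [-0.3, 1.4, 1.5]
gripper_width: 0.294
```

{"name": "drive_tool", "arguments": {"increments": "0 0 0 0;0 0 0 0;0 0 0 0"}}

```text
t: 27.88
eef_pos: [0.6532, -0.1782, 0.132]
tool_rot: [0.0, 0.687, 0.727, 0.0]
contact_force: [0.5, 1.9, 2.4]
gripper_width: 0.302
```

Run:
```python
from h import *
o=bot.get_obs();print(o['t'],o['eef_pos'],o['contact_force'])
s=bot.read_camera('scene')
crop(s,135,169,235,249,8,'s13.png')
```

```text
27.8833 [ 0.65322969 -0.178192    0.1320359 ] [0.49294408 1.9470067  2.35001567]
```

View pics/s13.png

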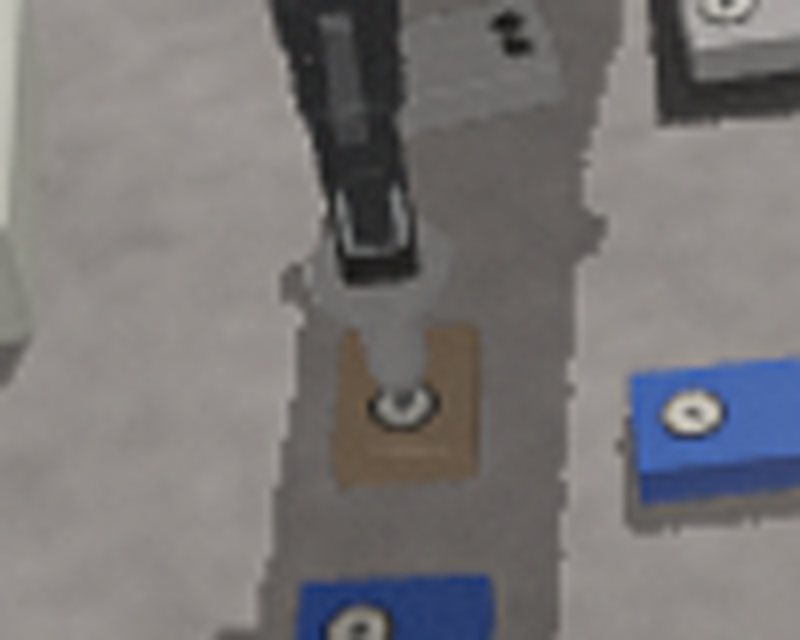

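{"name": "drive_tool", "arguments": {"increments": "0 0 0 0;0 0 0 0;0 0 0.005 0;0 0 0.02 0;0 0 0.03 0;0 0 0.035 0;0 0 0.03 0;-0.023 0.015 0 0;-0.023 0.015 0 0;-0.023 0.015 0 0;-0.023 0.015 0 0;-0.023 0.015 0 0"}}

```text
t: 28.93
eef_pos: [0.5359, -0.1032, 0.2513]
tool_rot: [-0.001, 0.687, 0.726, -0.001]
contact_force: [0.6, 0.6, -0.6]
gripper_width: 0.299
```

{"name": "drive_tool", "arguments": {"increments": "-0.023 0.015 0 0;-0.023 0.015 0 0;-0.023 0.015 0 0;-0.024 0.017 0 0;0 0 -0.03 0;0 0 -0.03 0;0 0 -0.025 0;0 0 0 0;0 0 0 0;0 0 0 0;0 0 0 0"}}

```text
t: 29.85
eef_pos: [0.4462, -0.0416, 0.1684]
tool_rot: [0.001, 0.687, 0.726, 0.001]
contact_force: [0.4, 0.1, -1.2]
gripper_width: 0.3
```

Run:
```python
from h import *
C=cal('scene')
o=bot.get_obs();print(o['t'],o['eef_pos'],o['contact_force'])
s=bot.read_camera('scene')
crop(s,175,118,275,198,8,'s14.png')
p=o['eef_pos']
for P in ([.4453,-.0408,.022],[p[0],p[1],p[2]-.1205]):print(((w2pix('scene',P,C)[0]-[175,118])*8+4).round(0))
```

```text
29.85 [ 0.44619262 -0.04157603  0.16835063] [ 0.38743234  0.14973666 -1.17583071]
[408. 411.]
[403. 363.]
```

View pics/s14.png

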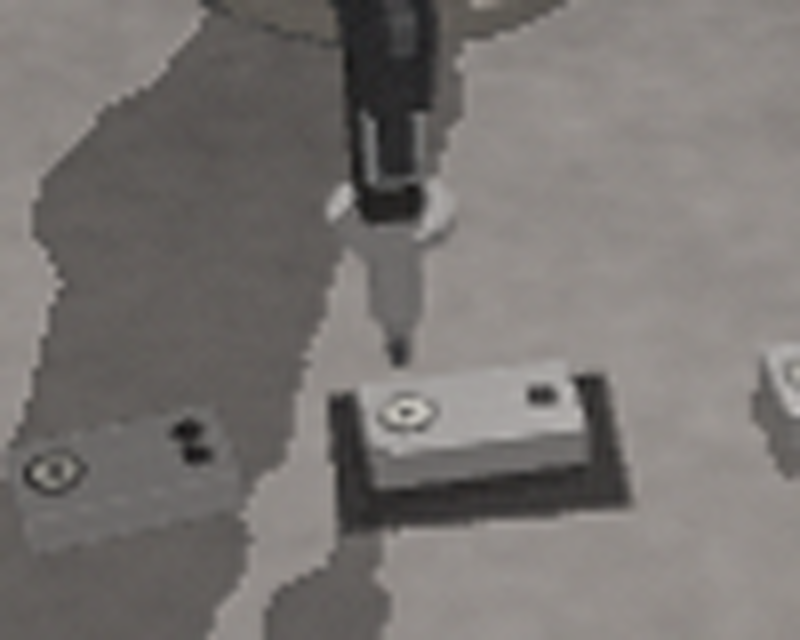

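{"name": "drive_tool", "arguments": {"increments": "-0.0005 0.0008 -0.009 0;0 0 -0.009 0;0 0 -0.006 0;0 0 -0.004 0;0 0 0 0;0 0 0 0;0 0 0 0"}}

```text
t: 30.48
eef_pos: [0.4444, -0.0404, 0.139]
tool_rot: [-0.0, 0.687, 0.727, -0.0]
contact_force: [-1.4, 0.5, -0.2]
gripper_width: 0.3
```

{"name": "drive_tool", "arguments": {"increments": "0 0 -0.003 0;0 0 0 0;0 0 0 0;0 0 0 0;0 0 0 0"}}

```text
t: 30.9
eef_pos: [0.4447, -0.0404, 0.1361]
tool_rot: [-0.0, 0.687, 0.727, 0.0]
contact_force: [-1.2, 0.4, 1.2]
gripper_width: 0.302
```

{"name": "drive_tool", "arguments": {"increments": "0 0 0 0"}}

```text
t: 30.98
eef_pos: [0.4446, -0.0404, 0.1361]
tool_rot: [-0.0, 0.687, 0.727, 0.0]
contact_force: [-1.7, -0.2, 2.0]
gripper_width: 0.297
```

{"name": "drive_tool", "arguments": {"increments": "0 0 0 0"}}

```text
t: 31.07
eef_pos: [0.4447, -0.0404, 0.1361]
tool_rot: [0.0, 0.687, 0.727, 0.0]
contact_force: [-1.1, -1.0, 1.6]
gripper_width: 0.298
```

{"name": "drive_tool", "arguments": {"increments": "0 0 -0.0005 0;0 0 0 0;0 0 0 0;0 0 0 0;0 0 0 0;0 0 0 0;0 0 0 0;0 0 0 0;0 0 0 0;0 0 0 0;0 0 0 0;0 0 0 0"}}

```text
t: 32.07
eef_pos: [0.4447, -0.0404, 0.1355]
tool_rot: [0.0, 0.687, 0.727, 0.0]
contact_force: [-1.3, 0.2, 1.6]
gripper_width: 0.302
```

{"name": "drive_tool", "arguments": {"increments": "0 0 0 0;0 0 0 0;0 0 0 0;0 0 0 0;0 0 0 0;0 0 0 0"}}

```text
t: 32.57
eef_pos: [0.4447, -0.0404, 0.1355]
tool_rot: [0.0, 0.687, 0.727, 0.0]
contact_force: [-1.1, 0.7, 1.6]
gripper_width: 0.294
```

Run:
```python
from h import *
o=bot.get_obs();print(o['t'],o['eef_pos'],o['contact_force'])
s=bot.read_camera('scene')
crop(s,175,118,275,198,8,'s15.png')
```

```text
32.5667 [ 0.44465578 -0.04038905  0.13550865] [-1.07888056  0.74080055  1.61732304]
```

View pics/s15.png

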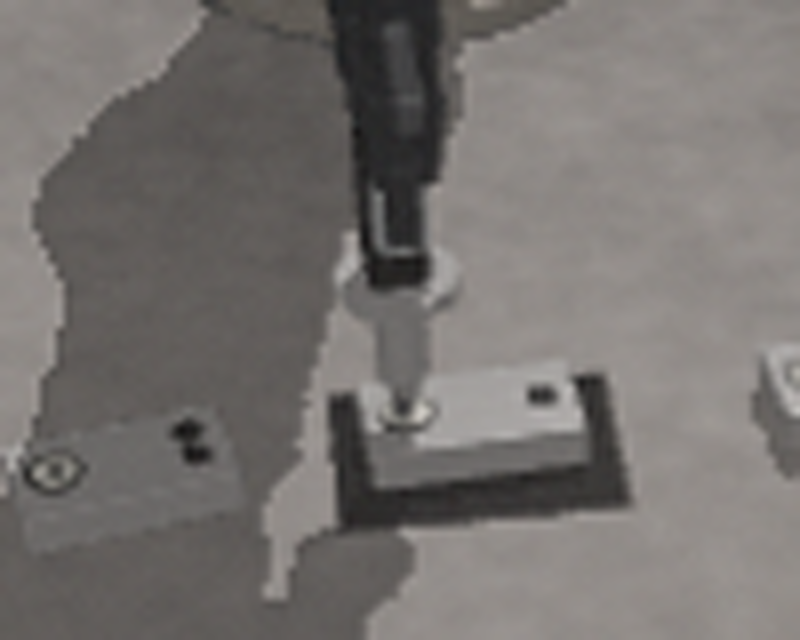

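{"name": "drive_tool", "arguments": {"increments": "0 0 0 0;0 0 0 0;0 0 0 0;0 0 0.005 0;0 0 0.02 0;0 0 0.03 0;0 0 0.035 0;0 0 0.035 0;0 0 0.02 0;0.002 0.035 0 0;0.002 0.035 0 0;0.002 0.035 0 0"}}

```text
t: 33.62
eef_pos: [0.4508, 0.0655, 0.2814]
tool_rot: [0.0, 0.688, 0.726, 0.001]
contact_force: [0.3, 0.4, -1.3]
gripper_width: 0.302
```

{"name": "drive_tool", "arguments": {"increments": "0.002 0.035 0 0;0.002 0.035 0 0;0.002 0.035 0 0;0.002 0.035 0 0;0.002 0.035 0 0;0.002 0.035 0 0;0.003 0.0395 0 0;0 0 0 0;0 0 0 0;0 0 0 0;0 0 0 0;0 0 0 0"}}

```text
t: 34.62
eef_pos: [0.466, 0.3125, 0.2807]
tool_rot: [0.0, 0.688, 0.726, 0.0]
contact_force: [-0.0, -0.0, -2.3]
gripper_width: 0.299
```

Run:
```python
from h import *
C=cal('scene')
o=bot.get_obs();print(o['t'],o['eef_pos'],o['contact_force'])
s=bot.read_camera('scene')
p=o['eef_pos']
q=w2pix('scene',[[.4656,.3141,.08],[p[0],p[1],p[2]-.1205]],C);print(((q-[285,95])*8+4).round(0))
crop(s,285,95,385,175,8,'s16.png')
```

```text
34.6167 [0.46598533 0.31252676 0.28068873] [-0.04468074 -0.03065465 -2.31380433]
[[384. 427.]
 [407. 261.]]
```

View pics/s16.png

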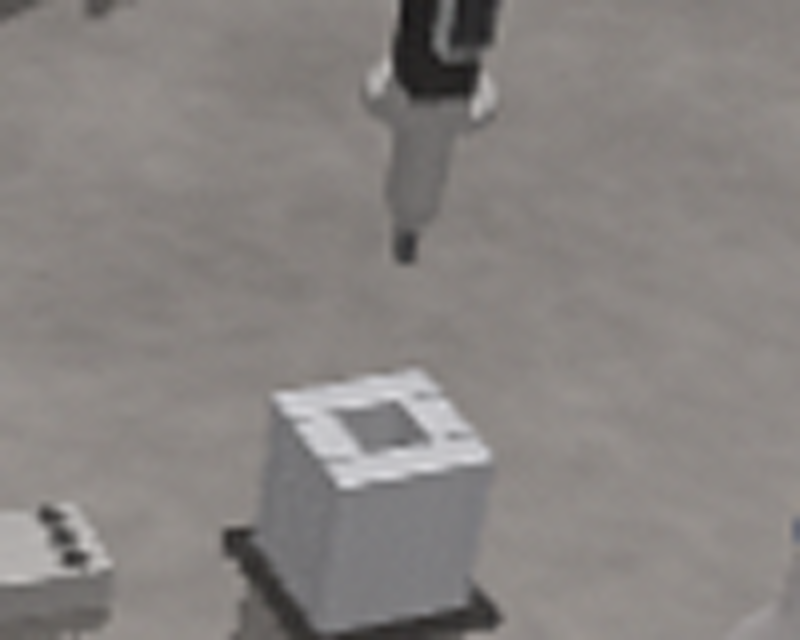

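{"name": "drive_tool", "arguments": {"increments": "-0.0003 0.0012 -0.025 0;0 0 -0.025 0;0 0 -0.02 0;0 0 0 0;0 0 0 0;0 0 0 0;0 0 0 0"}}

```text
t: 35.25
eef_pos: [0.4663, 0.3156, 0.2122]
tool_rot: [0.0, 0.687, 0.726, 0.001]
contact_force: [-0.4, -0.6, -1.8]
gripper_width: 0.298
```

Run:
```python
from h import *
C=cal('scene')
o=bot.get_obs();print(o['t'],o['eef_pos'],o['contact_force'])
s=bot.read_camera('scene')
p=o['eef_pos']
q=w2pix('scene',[[.4656,.3141,.08],[p[0],p[1],p[2]-.1205],[.4656,.3141,p[2]-.1205]],C);print(((q-[285,95])*8+4).round(0))
crop(s,285,95,385,175,8,'s17.png')
```

```text
35.25 [0.46634617 0.31562841 0.21218654] [-0.41585793 -0.60189466 -1.80121912]
[[384. 427.]
 [392. 404.]
 [388. 404.]]
```

View pics/s17.png

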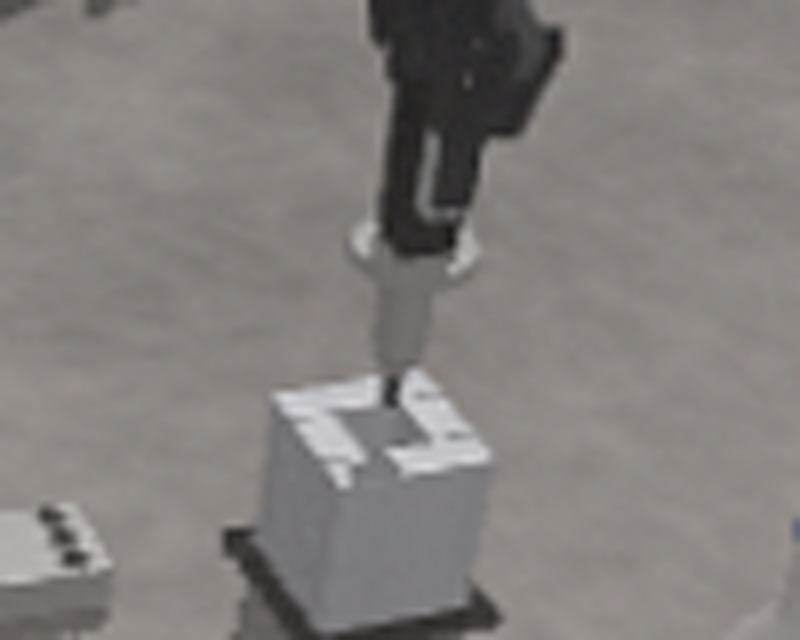

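{"name": "drive_tool", "arguments": {"increments": "0 -0.001 -0.008 0;0 0 -0.01 0;0 0 -0.01 0;0 0 -0.012 0;0 0 -0.012 0;0 0 -0.012 0;0 0 -0.006 0;0 0 0 0;0 0 0 0;0 0 0 0"}}

```text
t: 36.13
eef_pos: [0.4658, 0.3145, 0.1409]
tool_rot: [0.0, 0.687, 0.727, 0.0]
contact_force: [-0.1, -0.0, -1.4]
gripper_width: 0.3
```

{"name": "drive_tool", "arguments": {"increments": "0 0 -0.003 0;0 0 -0.003 0;0 0 -0.002 0;0 0 0 0;0 0 0 0;0 0 0 0"}}

```text
t: 36.63
eef_pos: [0.4653, 0.3143, 0.1325]
tool_rot: [-0.0, 0.687, 0.727, -0.0]
contact_force: [0.9, -0.1, -1.6]
gripper_width: 0.296
```

{"name": "drive_tool", "arguments": {"increments": "0 0 -0.001 0;0 0 0 0;0 0 0 0"}}

```text
t: 36.88
eef_pos: [0.4655, 0.3143, 0.1322]
tool_rot: [-0.0, 0.687, 0.727, 0.0]
contact_force: [-2.3, -1.6, 4.6]
gripper_width: 0.3
```

{"name": "drive_tool", "arguments": {"increments": "0 0 0 0;0 0 0 0;0 0 0 0;0 0 0 0;0 0 0 0;0 0 0 0;0 0 0.02 0;0 0 0.03 0;0 0 0.035 0;0 0 0.035 0;0 0 0 0;0 0 0 0", "grip": 1}}

```text
t: 37.88
eef_pos: [0.4664, 0.315, 0.2536]
tool_rot: [-0.0, 0.687, 0.727, 0.002]
contact_force: [-0.7, -0.7, -0.9]
gripper_width: 1.001
```

Run:
```python
from h import *
o=bot.get_obs();print(o['t'],o['eef_pos'],o['contact_force'],o['gripper_width'])
s=bot.read_camera('scene')
crop(s,285,95,385,175,8,'s18.png')
C=cal('scene');print(((w2pix('scene',[[.4656,.3141,.156],[.4656,.3141,.088],[.4656,.3141,.08]],C)-[285,95])*8+4).round())
w=bot.read_camera('wrist');save(w,'w18.png')
```

```text
37.8833 [0.46640162 0.31501518 0.25362456] [-0.65054069 -0.70809112 -0.92650237] 1.0014654912524608
[[409. 269.]
 [386. 411.]
 [384. 427.]]
```

View pics/s18.png

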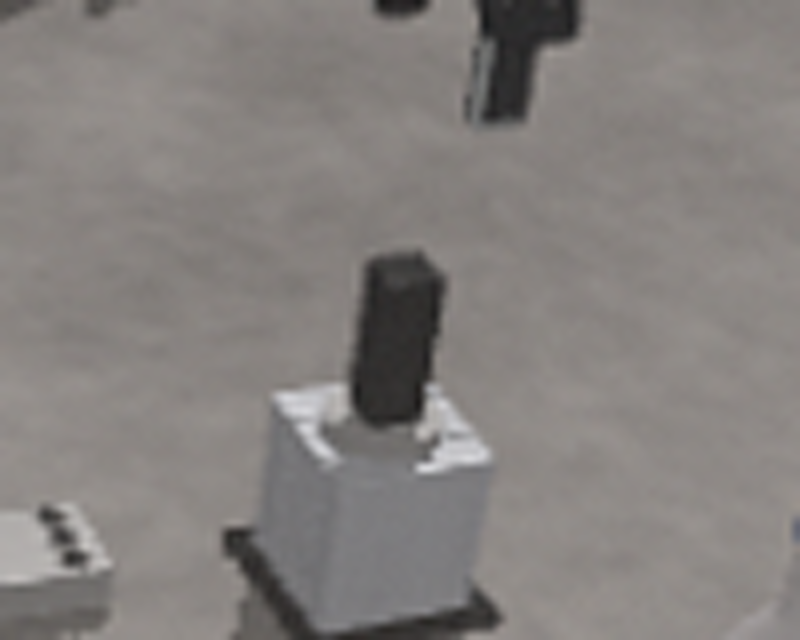

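View pics/w18.png

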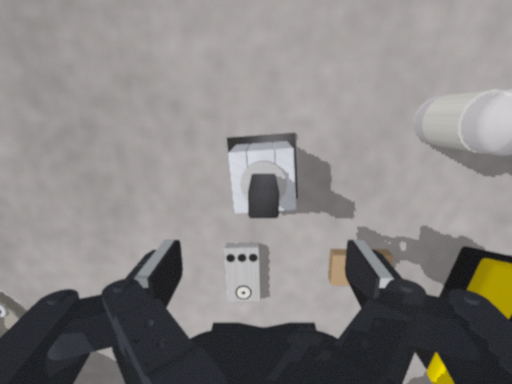

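The probe is seated with its collar on the holder. Next is turning the dial back.

{"name": "drive_tool", "arguments": {"increments": "0.002 -0.035 0 -0.067;0.002 -0.035 0 -0.067;0.002 -0.035 0 -0.067;0.002 -0.035 0 -0.067;0.002 -0.035 0 -0.067;0.002 -0.035 0 -0.067;0.002 -0.035 0 -0.067;0.002 -0.035 0 -0.067;0.002 -0.035 0 -0.067;0.002 -0.035 0 -0.067;0.002 -0.035 0 -0.067;0.002 -0.035 0 -0.067"}}

```text
t: 38.98
eef_pos: [0.4882, -0.1071, 0.2502]
tool_rot: [-0.0, 0.917, 0.398, -0.001]
contact_force: [0.2, 0.7, 0.9]
gripper_width: 1.0
```

{"name": "drive_tool", "arguments": {"increments": "0.002 -0.036 0 -0.067;0.002 -0.036 0 -0.067;0.002 -0.036 0 -0.067;0.002 -0.036 0 -0.067;0.002 -0.036 0 -0.067;0.001 -0.036 0 -0.067;0.001 -0.036 0 -0.067;0.001 -0.033 0 -0.056;0 0 -0.04 0;0 0 -0.04 0;0 0 0 0;0 0 0 0"}}

```text
t: 39.98
eef_pos: [0.5006, -0.3893, 0.1688]
tool_rot: [-0.002, 0.989, 0.148, -0.003]
contact_force: [0.0, 0.0, 1.5]
gripper_width: 1.005
```

{"name": "drive_tool", "arguments": {"increments": "0 0 0 0;0 0 0 0;0 0 0 0"}}

```text
t: 40.23
eef_pos: [0.5034, -0.3912, 0.1737]
tool_rot: [0.001, 0.989, 0.149, 0.001]
contact_force: [0.0, -0.4, 0.5]
gripper_width: 1.002
```

Run:
```python
from h import *
o=bot.get_obs();print(o['t'],o['eef_pos'],o['tool_rot'],np.degrees(2*np.arctan2(o['tool_rot'][2],o['tool_rot'][1]))-90)
save(bot.read_camera('wrist'),'w19.png')
```

```text
40.2333 [ 0.50335267 -0.3912344   0.17372229] [0.00107593 0.98889242 0.14862331 0.00132081] -72.90566770409372
```

View pics/w19.png

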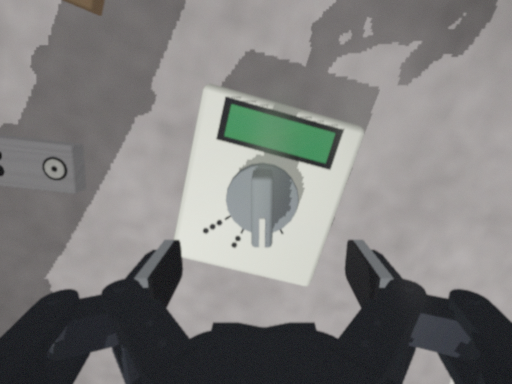

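{"name": "drive_tool", "arguments": {"increments": "0 0 -0.03 0;0 0 -0.025 0;0 0 -0.01 0;0 0 0 0;0 0 0 0;0 0 0 0"}}

```text
t: 40.78
eef_pos: [0.5031, -0.3916, 0.1083]
tool_rot: [0.001, 0.989, 0.148, 0.001]
contact_force: [-0.7, -0.6, 0.3]
gripper_width: 1.0
```

{"name": "drive_tool", "arguments": {"increments": "0 0 0 0;0 0 0 0;0 0 0 0;0 0 0 0;0 0 0 0;0 0 0 0;0 0 0 0", "grip": 0, "squeeze": 20}}

```text
t: 41.37
eef_pos: [0.5024, -0.3906, 0.1067]
tool_rot: [-0.0, 0.989, 0.148, 0.0]
contact_force: [-0.6, 1.5, 2.9]
gripper_width: 0.18
```

{"name": "drive_tool", "arguments": {"increments": "0 0 0 0.05;0 0 0 0.075;0 0 0 0.075;0 0 0 0.075;0 0 0 0.075;0 0 0 0.075;0 0 0 0.075;0 0 0 0;0 0 0 0;0 0 0 0;0 0 0 0"}}

```text
t: 42.28
eef_pos: [0.5027, -0.3911, 0.1067]
tool_rot: [0.001, 0.922, 0.388, 0.0]
contact_force: [2.1, -1.1, 0.3]
gripper_width: 0.175
```

{"name": "drive_tool", "arguments": {"increments": "0 0 0 0;0 0 0 0;0 0 0 0;0 0 0 0;0 0 0 0;0 0 0.03 0;0 0 0.035 0;0 0 0.04 0;0 0 0.04 0;-0.02 -0.01 0 0;-0.03 -0.01 0 0;0 0 0 0", "grip": 1}}

```text
t: 43.28
eef_pos: [0.446, -0.4141, 0.2528]
tool_rot: [0.0, 0.923, 0.385, -0.001]
contact_force: [-2.4, -1.4, -0.4]
gripper_width: 0.999
```

{"name": "drive_tool", "arguments": {"increments": "0 0 0 0;0 0 0 0;0 0 0 0"}}

```text
t: 43.53
eef_pos: [0.4533, -0.41, 0.2511]
tool_rot: [-0.0, 0.921, 0.389, 0.0]
contact_force: [-0.2, 0.2, 0.2]
gripper_width: 0.999
```

Run:
```python
from h import *
o=bot.get_obs();print(o['t'],o['eef_pos'],o['tool_rot'])
im=bot.read_camera('wrist');u,v=w2pix('wrist',[.504,-.39,.073])[0].astype(int);v0=max(v-70,0);crop(im,u-90,v0,u+90,v0+140,4,'w20.png')
save(cv2.resize(bot.read_camera('scene'),(800,600)),'s20.png')
```

```text
43.5333 [ 0.45329445 -0.40995535  0.25113707] [-2.93470844e-04  9.21209860e-01  3.89065936e-01  6.77541212e-05]
```

View pics/w20.png

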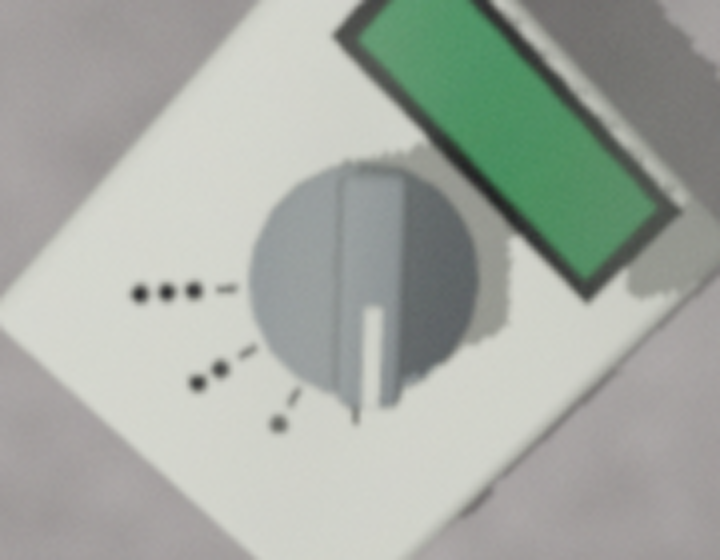

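View pics/s20.png

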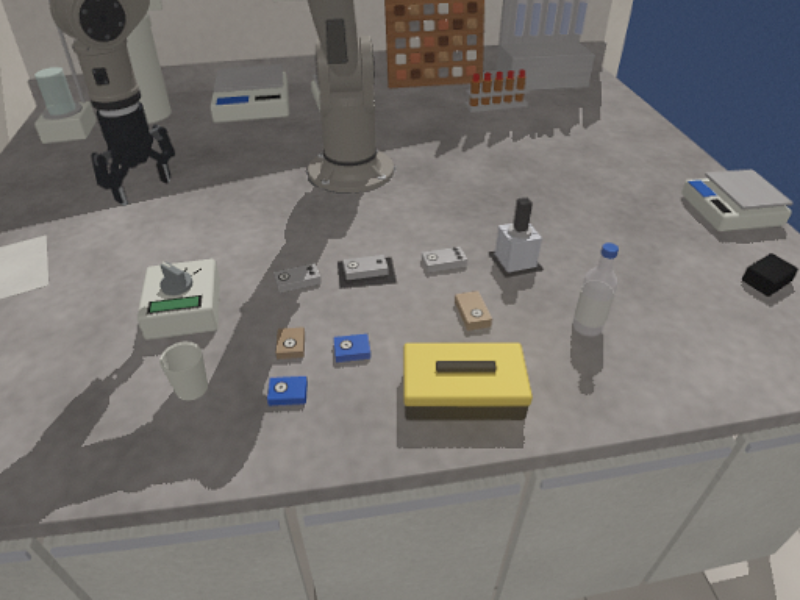

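Run:
```python
from h import *
C=cal('wrist');u,v=w2pix('wrist',[.504,-.39,.073],C)[0].astype(int);v0=max(v-70,0)
f=lambda a,b:(u-90+a/4,v0+b/4)
a=pix2w('wrist',[f(375,178),f(371,405)],.105,C);d=a[1]-a[0];print(a.mean(0),np.degrees(np.arctan2(d[1],d[0])))
m=pix2w('wrist',[f(355,416)],.06,C)[0];print(m)
for c in ([.5045,-.3902],):
    e=m[:2]-c;print(np.degrees(np.arctan2(e[1],e[0])))
```

```text
[ 0.50390605 -0.39031461  0.105     ] -133.83805775284682
[ 0.47727062 -0.41704365  0.06      ]
-135.40871238233515
```

Run:
```python
from h import *
print(bot.hand_in())
```

```text
the job is handed in; nothing more can be done
None
```

The job is done and handed in at about 44 s of the 210 s, with no failed checks; `hand_in` gives no verdict.

- **Dial setting:** The block on the mat is ref1 (one dot). I turned the dial to 1, and a picture showed the pointer on the one-dot mark.
- **Presses:** The order was ref1, slab3, slab4, ref1. These were the only brown slabs on the bench, measuring about 84 and 63 mm; I left the blue look-alikes alone.
- **Press depth:** Each press was held for about 2 to 2.5 s. In pictures taken during each press, the tip was on the target. From the noisy force and height readings, the final depths were about 5 to 7 mm. The slab3 press was about 8 to 10 mm in for roughly 0.2 s before I raised it to about 7 mm.
- **Probe:** It is back in its holder, with the collar resting on the holder's top.
- **Dial back to 0:** I measured the bar at -133.8°, against -133.9° at the start. The pointer looked slightly to one side of the 0 mark in the last picture, but the angle matches the start.
- **Rest of the scene:** The last overview showed slabs, blocks, bottle, cup and tool case in place, with the gripper clear of everything.

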